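Stack the honing stones crosswise under the dust cover

ROBOT

A 6-joint arm with a two-finger parallel gripper is mounted at the origin on the work surface. World frame = base frame: x ahead of the robot, y to its left, z up, the work surface at z = 0. Lengths are in m, angles in degrees, forces in N, time in s.
With the tool pointing down it reaches from about 0.375 to 0.9 m from the base axis. Payload 3.1 kg.
Tool frame: the origin (TCP) lies at the very end of the fingers, on their centre line; the grasp point (between the pads) lies 19 mm behind it; z points along the fingers, y is the line along which they close (so a half turn about z gives the same grasp; the last joint's range is limited). The gripper opens to 87 mm and grips with 3 to 60 N. Pads are 19 mm wide; open, the fingers measure 117 mm over their backs; the gripper's body (75 mm by 190 mm) begins 51 mm behind the grasp point.
Start: joints at [-78.467, 30.224, 82.088, -0, 67.689, -10.227], TCP at [0.232, -0.58, 0.223] pointing down, gripper open.
Joint ranges: [-176.69, 176.69], [-43.24, 126.21], [12.49, 139.97], [-82, 262], [0, 151.66], [-163.58, 163.58]. Speed limits (degrees/s): [159.86, 159.86, 180, 180, 180, 180].

INTERFACE

Orientations are given as a 3x3 rotation matrix whose columns are the frame's x, y, z axes.
In Python, from rig import readout, viewer, ticket gives the robot as it stands.
- The arm moves only by the tool send_rows, never from a script. Its argument "moves" is a list of rows, each a list of 6 numbers: the shift along the tool's x, y, z in units of 250 mm (1.0 is 250 mm), then the turn, a rotation vector about the tool's x, y, z in units of 90 degrees (1.0 is 90 degrees). A call has 1 to 12 rows; each row is the pose to reach, as a shift and turn from the pose commanded when the call began, along the tool's axes at that moment; what a row does not reach only later rows make up. A row lasts 1/10 s, in which the tool goes at most 50 mm and 8.59 degrees, less where a joint would pass 70% of its speed; a pose out of reach is approached as far as the arm can. A call with a number of a shift or a turn outside -1 to 1 is refused whole. A call with a gripper value outside its range is refused whole. "grip" is the opening, from 0 (shut) to 1 (fully open), set as the call begins (left out, the last holds). The fingers move at their own pace and stop on an object; the grip force is fixed at half the most. Time passes only in rows, so rows that repeat a pose let the fingers close. It gives the time, the measured TCP pose, the force, the opening and the grip force at its end, in the units of the state.
- readout.read_state(): the state, without advancing time (a new reading comes with each control period).
- viewer.capture(name): name is "scene" or "top" or "wrist"; returns (picture, depth): 400x640x3 uint8, red, green, blue; 400x640 float32, m along the optical axis (not along the pixel's ray), 0 where there is no reading.
- viewer.camera_info(name): a dict with "fx", "fy", "cx", "cy" (pixels), "R" (3x3) and "t" (3): a world point X has camera coordinates R X + t; the wrist camera has in their place "tool_from_camera" (4x4, takes a point from camera to tool coordinates, whose origin is the TCP and whose axes are the flange's). Camera axes: x right, y down, z forward; pixel columns grow to the right and rows downward; lengths in m; the calibration is good to about 2 mm. A picture is of the moment at which its call begins: read the wrist's pose just before it. camera_info takes no time and is no camera call.
- ticket.hand_in(): hands the job in; it is judged then, once.
The state is a dict: "time_s": time; "joint_positions": joint angles; "qvel": joint speeds; "tau": joint torques, N m; "position": TCP position; "tcp_rot": TCP orientation; "force": force on the tool from outside, world axes, zero at the start; "moment": the same for the moment, N m; "opening": opening from 0.0 (shut) to 1.0 (fully open); "grasp_force": force on a finger pad.
Only numpy, scipy, OpenCV 4.12 (cv2) and the standard library are available. Lean on these libraries where they do the work, as an engineer would, in place of code of your own. Each camera call takes 0.05 s, during which the arm holds its last target. There are 200 camera calls.

TASK

Put the honing stones away: stack all of them on the tray's rubber deck as a crosswise tower so that air reaches every face, two to a layer with a gap of about 40 mm between them, the bottom pair across the deck's ribs and each layer at right angles to the one below, centred on the deck and square to it; a stone left over goes on top in the same pattern, at one side. Then set the clear cover over the tower, flat down on the tray, and swing the catch fully shut over its foot. Leave the oil bottle and the tin alone.

Things in the scene. Friction and masses are not known exactly. Their poses are not given: they have to be found in the camera images.
- tray: fixed storage tray: aluminium plate 216 x 216 x 12 mm, black rubber deck 130 x 130 x 8 mm raised in its middle, with five low ribs along the tray's y. Origin at the centre of the underside, z up, x and y along the edges; plate top (ledge for the cover's foot) at z = 12 mm, deck top, where the stones go, at z = 20 mm. The swing catch is on an ear at its -y edge.
- stone1: grey honing stone (slat), 100 x 25 x 13 mm, about 80 g, at the start lying flat on the bench; all stones are alike, 5 to 7 of them are there. Origin at its centre (6.5 mm over what it lies on), x along its length, y across the 25 mm, z through the 13 mm.
- stone2: grey honing stone (slat), 100 x 25 x 13 mm, about 80 g, at the start lying flat on the bench; all stones are alike, 5 to 7 of them are there. Origin at its centre (6.5 mm over what it lies on), x along its length, y across the 25 mm, z through the 13 mm.
- stone3: grey honing stone (slat), 100 x 25 x 13 mm, about 80 g, at the start lying flat on the bench; all stones are alike, 5 to 7 of them are there. Origin at its centre (6.5 mm over what it lies on), x along its length, y across the 25 mm, z through the 13 mm.
- stone4: grey honing stone (slat), 100 x 25 x 13 mm, about 80 g, at the start lying flat on the bench; all stones are alike, 5 to 7 of them are there. Origin at its centre (6.5 mm over what it lies on), x along its length, y across the 25 mm, z through the 13 mm.
- stone5: grey honing stone (slat), 100 x 25 x 13 mm, about 80 g, at the start lying flat on the bench; all stones are alike, 5 to 7 of them are there. Origin at its centre (6.5 mm over what it lies on), x along its length, y across the 25 mm, z through the 13 mm.
- stone6: grey honing stone (slat), 100 x 25 x 13 mm, about 80 g, at the start lying flat on the bench; all stones are alike, 5 to 7 of them are there. Origin at its centre (6.5 mm over what it lies on), x along its length, y across the 25 mm, z through the 13 mm.
- stone7: grey honing stone (slat), 100 x 25 x 13 mm, about 80 g, at the start lying flat on the bench; all stones are alike, 5 to 7 of them are there. Origin at its centre (6.5 mm over what it lies on), x along its length, y across the 25 mm, z through the 13 mm.
- cover: clear square dust cover, open below, 0.34 kg, outside 158 x 158 x 84 mm high, inside 150 x 150 x 80 mm; foot flange all round, 5 mm thick, 200 x 200 mm; black knob on top. Origin at the centre of its underside, z up, x, y along its sides. Fits over the deck in any quarter turn with 10 mm play each side, its underside then at the tray's z = 12 mm.
- cover_knob (a point): centre of the cover's knob, 104 mm above the cover's underside; the knob is upright, 32 mm across and 24 mm high (a thinner neck, 8 mm high, below it)
- catch (a joint): swing catch, flat steel bar 16 mm wide on an upright pivot, underside 19 mm above the bench. 0 = open: bar along the tray's edge, nose to the tray's +x, tail with knob to its -x. 1.571 = shut, at its stop, turned counter-clockwise from above: nose (40 mm long) over the cover's flange, tail straight out to the tray's -y. Stays where left, under 1 N at the knob. Starts near open.
- catch_pivot (a point): pivot of the catch, at x = 0, y = -124 mm of the tray, at the height of the bar's top (27 mm above the bench)
- catch_knob (a point): middle of the black upright knob on the catch's tail, 55 mm from the pivot; 18 mm across, 32 mm high, its top 59 mm above the bench
- oil_bottle: bystander, not to be disturbed: small red bottle with a white cap, 36 mm across, 100 mm tall; origin at the centre of its underside
- tin: bystander, not to be disturbed: flat round tin with black sides and a pale lid, 84 mm across, 35 mm tall; origin at the centre of its underside
Mind the look-alikes: they are no part of the job. What is shaped like the stone4 but orange or purple is not meant.

How it is judged:
By the outcome, as a careful person would: the job done as asked, in the order asked, and still so for the second after the job is handed in, with the robot touching nothing.
Of stone1, stone2, stone3, stone4, stone5, stone6, stone7 only 5 to 7 are there at a start; the rules pass over those that are not, and their reading is None.
At some moment in a run one of stone1, stone2, stone3, stone4, stone5, stone6, stone7 may be knocked a few centimetres aside while the robot is not near it.
Once in a run the grip may slacken for a moment while it holds something.
It also fails if it takes over 210 s, if anything falls off the work surface, if the arm or the gripper's body presses on something with over 40 N, if the wrist force passes 120 N, or if a joint passes its speed limit or range.

## Working session

There is one attempt and no reset: what is moved stays moved. The work goes in short steps, Python scripts to look and compute and a tool call to move; the robot and the scene stay as the last step left them, time stands still between calls to the robot, and variables do not carry over. Pictures are saved under pics/ and viewed, at most 14 in all, crops included, and the job is handed in when it is done.

Besides the shell and the picture viewer there is one more tool, called after "Emit:" as name([rows], argument=value, ...), one row to a line, values as JSON. send_rows: Moves the arm, as the interface text tells. Shifts and turns lie within -1 to 1; 1 stands for 250 mm of shift or 90 degrees of turn. Its arguments: {"type":"object","properties":{"moves":{"type":"array"},"grip":{"type":"number"}},"required":["moves"]}

```bash
ls; mkdir -p pics
python3 - <<'E'
from rig import readout, viewer
import cv2,json
import numpy as np
np.set_printoptions(precision=4,suppress=True)
s=readout.read_state(); print(s)
for n in ("top","scene"):
    p,d=viewer.capture(n); cv2.imwrite(f"pics/{n}0.png",p[:,:,::-1]); np.save(f"pics/{n}0.npy",d); 
for n in ("top","scene","wrist"): print(viewer.camera_info(n))
E
```

```text
pics
{'time_s': 0.0, 'joint_positions': array([-78.4669,  30.2798,  82.1575,  -0.0013,  67.6876, -10.2263]), 'qvel': array([-0.0785,  0.0371, -0.0347, -0.0312,  0.0778, -0.0231]), 'tau': array([ -0.0007, -44.0048, -17.6592,   0.0634,   0.0583,  -0.0002]), 'position': array([ 0.2316, -0.5797,  0.2216]), 'tcp_rot': array([[ 0.9287,  0.3707, -0.0005],
       [ 0.3707, -0.9287,  0.0021],
       [ 0.0004, -0.0021, -1.    ]]), 'force': array([ 0.8693,  0.3533, -0.6058]), 'moment': array([0.0214, 0.036 , 0.0286]), 'grasp_force': 0.0, 'opening': 1.001386230321826}
{'fx': 461.9451965947435, 'fy': 461.9451965947435, 'cx': 321.4827291247252, 'cy': 201.4189137826813, 'R': array([[ 0.0208, -0.9994,  0.0279],
       [-0.9911, -0.0243, -0.1311],
       [ 0.1317, -0.025 , -0.991 ]]), 't': array([-0.1001,  0.4981,  1.3026])}
{'fx': 456.5925417070032, 'fy': 456.5925417070032, 'cx': 321.1857432573203, 'cy': 197.70565069161347, 'R': array([[-0.3186,  0.9479, -0.0045],
       [ 0.7561,  0.2512, -0.6044],
       [-0.5718, -0.1959, -0.7967]]), 't': array([ 0.21  , -0.3308,  1.5766])}
{'fx': 316.61658133214684, 'fy': 316.61658133214684, 'cx': 318.66755601922085, 'cy': 199.47431039544932, 'tool_from_camera': array([[ 0.0003, -0.9563, -0.2924,  0.0796],
       [ 1.    ,  0.0001,  0.0006, -0.0006],
       [-0.0006, -0.2924,  0.9563, -0.1621],
       [ 0.    ,  0.    ,  0.    ,  1.    ]])}
```

View pics/top0.png

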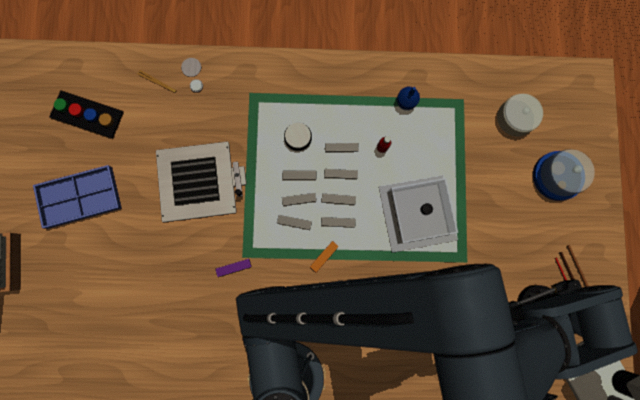

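View pics/scene0.png

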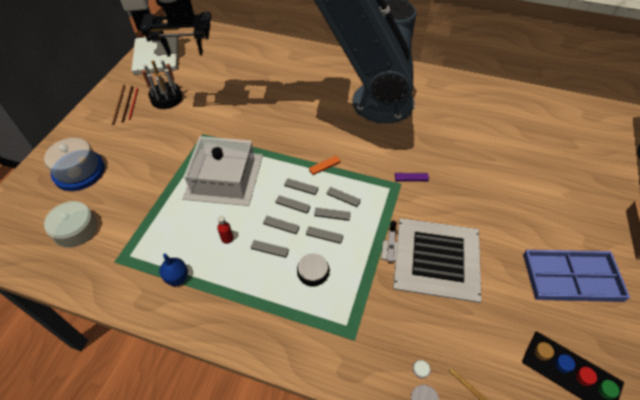

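Seven grey stones at top px (341,147), (299,175), (340,174), (298,199), (338,199), (293,222) and (338,222). The look-alikes are orange (323,257) and purple (233,268), so I'll choose by grey only. The tray is at (195,181) with its catch at (238,180) and catch knob at (238,195). The cover is at (420,210) with its knob at (427,209).

```bash
cat > h.py <<'E'
from rig import readout, viewer
import cv2, numpy as np
np.set_printoptions(precision=4,suppress=True)
def cam(name):
    """picture, K, R, t (world->camera)"""
    s=readout.read_state(); p,d=viewer.capture(name); c=viewer.camera_info(name)
    K=np.array([[c['fx'],0,c['cx']],[0,c['fy'],c['cy']],[0,0,1]])
    if name=='wrist':
        T=np.eye(4); T[:3,:3]=s['tcp_rot']; T[:3,3]=s['position']
        M=np.linalg.inv(T@c['tool_from_camera']); R,t=M[:3,:3],M[:3,3]
    else: R,t=np.array(c['R']),np.array(c['t'])
    return p,d,K,R,t
def ortho(c,z,x0,x1,y0,y1,mm=1.0):
    """top-down view of plane z: image row -> -x (from x1), col -> -y (from y1); mm per pixel"""
    p,d,K,R,t=c; a=mm/1000
    A=np.array([[0,-a,x1],[-a,0,y1],[0,0,z],[0,0,1]])
    H=K@np.c_[R,t]@A
    return cv2.warpPerspective(p,H,(int((y1-y0)/a),int((x1-x0)/a)),flags=cv2.WARP_INVERSE_MAP|cv2.INTER_LINEAR)
def stones(c,box,z=.013,lo=70,hi=185,mm=1.0):
    """(x,y,angle deg of the long axis from world x, length, width)"""
    o=ortho(c,z,*box,mm); g=o.astype(int); mx=g.max(2); mn=g.min(2)
    m=((mx-mn<30)&(mx>lo)&(mx<hi)).astype(np.uint8)
    m=cv2.morphologyEx(m,cv2.MORPH_OPEN,np.ones((5,5)))
    out=[]
    for k in cv2.findContours(m,cv2.RETR_EXTERNAL,cv2.CHAIN_APPROX_NONE)[0]:
        if not 1600<cv2.contourArea(k)*mm*mm<3600: continue
        (u,v),(w,h),a=cv2.minAreaRect(k); b=cv2.boxPoints(((u,v),(w,h),a))
        e=b[1]-b[0] if np.linalg.norm(b[1]-b[0])>np.linalg.norm(b[2]-b[1]) else b[2]-b[1]
        ang=np.degrees(np.arctan2(-e[0],-e[1])); ang=(ang+90)%180-90
        L,W=max(w,h)*mm,min(w,h)*mm
        if 88<L<112 and 19<W<36: out.append([box[1]-v*mm/1000,box[3]-u*mm/1000,ang,L,W])
    return np.array(sorted(out)),o
BOX=(.3,.75,-.35,.15)
def world(c,u,v,z):
    p,d,K,R,t=c; r=R.T@np.linalg.inv(K)@[u,v,1]; o=-R.T@t
    return o+r*(z-o[2])/r[2]
E
python3 - <<'E'
from h import *
c=cam('top'); s,o=stones(c,BOX); print(s)
cv2.imwrite('pics/o1.png',ortho(c,.012,.33,.70,-.4,.4,1.1)[:,:,::-1])
for n,u,v,z in (('cknob',427,209,.104),('cknobcatch',238,195,.059),('catch',238,180,.027)): print(n,world(c,u,v,z))
t=ortho(c,.012,.35,.65,.07,.4,.5); cv2.imwrite('pics/o2.png',t[:,:,::-1])
E
```

```text
[]
cknob [ 0.477 -0.378  0.104]
cknobcatch [0.5095 0.1486 0.059 ]
catch [0.5582 0.1556 0.027 ]
```

View pics/o2.png

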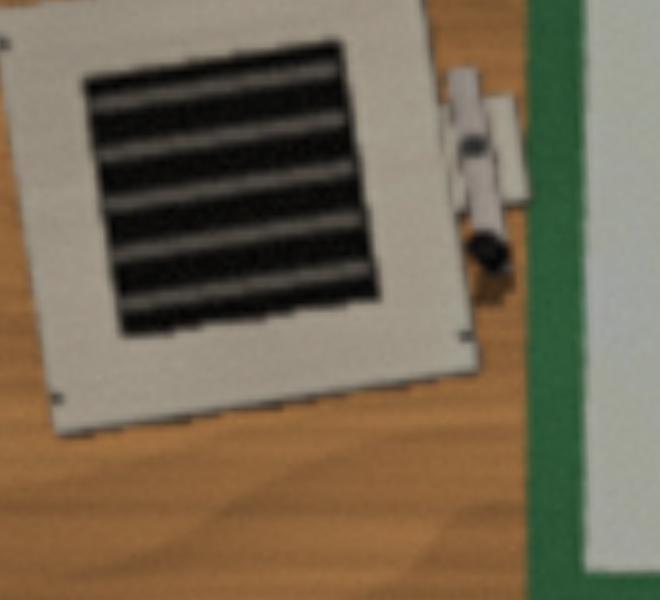

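The tray is turned about +8.6°. Its deck, catch (pivot px 474,146) and catch knob (488,250) are clear in the crop. Next I fix the stone thresholds and measure the tray properly.

Run:
```python
from h import *
c=cam('top'); p=c[0]
print(p[222,330:346:3].tolist(),p[215,300].tolist(),p[211,330:346:6].tolist())
g=p.astype(int); 
o=ortho(c,.013,*BOX); g=o.astype(int); m=((g.max(2)-g.min(2)<30)&(g.max(2)>70)&(g.max(2)<185)).astype(np.uint8)
for k in cv2.findContours(m,cv2.RETR_EXTERNAL,cv2.CHAIN_APPROX_NONE)[0]:
    if cv2.contourArea(k)>800: print(cv2.contourArea(k),cv2.minAreaRect(k))
# tray: deck (dark) rect in plane z=.020 ; plate rect in plane .012
o=ortho(c,.020,.35,.65,.17,.42,.5); m=(o.max(2)<95).astype(np.uint8); m=cv2.morphologyEx(m,cv2.MORPH_CLOSE,np.ones((25,25)))
k=max(cv2.findContours(m,cv2.RETR_EXTERNAL,cv2.CHAIN_APPROX_NONE)[0],key=cv2.contourArea); (u,v),wh,a=cv2.minAreaRect(k); print('deck',.65-v*.0005,.42-u*.0005,np.array(wh)/2,a)
o=ortho(c,.012,.35,.65,.17,.42,.5); g=o.astype(int); m=(((g.max(2)-g.min(2)<35))).astype(np.uint8); m=cv2.morphologyEx(m,cv2.MORPH_OPEN,np.ones((25,25)))
k=max(cv2.findContours(m,cv2.RETR_EXTERNAL,cv2.CHAIN_APPROX_NONE)[0],key=cv2.contourArea); (u,v),wh,a=cv2.minAreaRect(k); print('plate',.65-v*.0005,.42-u*.0005,np.array(wh)/2,a)
```

```text
[[114, 107, 95], [113, 105, 95], [117, 111, 98], [120, 112, 100], [118, 110, 99], [115, 110, 99]] [160, 161, 157] [[157, 161, 153], [160, 161, 155], [158, 162, 157]]
176454.0 ((269.5, 196.0), (392.0, 459.0), 90.0)
deck 0.5540158920288086 0.28252169799804683 [133.4682 131.9476] 81.25383758544922
plate 0.5546692657470703 0.27763021850585934 [216.3963 224.1167] 81.40408325195312
```

```bash
sed -i 's/hi=185/hi=140/' h.py
python3 - <<'E'
from h import *
c=cam('top'); s,o=stones(c,BOX); print(s)
E
```

```text
[[  0.4396  -0.0098  80.2176 103.2354  31.9425]
 [  0.4435  -0.1385  89.0906 103.3045  30.5517]
 [  0.5078  -0.0221 -80.647  104.0569  32.6426]
 [  0.5106  -0.1378  86.5318 103.6583  32.4858]
 [  0.582   -0.021  -90.     104.      30.    ]
 [  0.5869  -0.1435  87.1376 102.1224  32.2597]
 [  0.669   -0.144  -90.     104.      28.    ]]
```

```bash
cat >> h.py <<'E'
def pose():
    s=readout.read_state(); R=s['tcp_rot']
    return [*s['position'],np.degrees(np.arctan2(R[1,0],R[0,0]))]
def plan(start,*calls):
    """each call: list of (x,y,z,yaw); prints rows in tool units from the call's start; yaw = heading of tool x, tool down"""
    for w in calls:
        a=np.radians(start[3]); R=np.array([[np.cos(a),np.sin(a),0],[np.sin(a),-np.cos(a),0],[0,0,-1]])
        for q in w:
            d=R.T@(np.array(q[:3])-start[:3])/.25; n=max(np.linalg.norm(d)*5,abs(q[3]-start[3])/8.59)
            print(np.round(d,4).tolist(),'turn z',round(-(q[3]-start[3])/90,4),'rows>=%.1f'%n)
        start=w[-1]; print('-')
E
python3 - <<'E'
from h import *
p=pose(); print(p)
plan(p,[(.36,-.38,.21,60)],[(.46,-.2,.19,80)],[(.55,-.05,.16,90)])
E
```

```text
[np.float64(0.2316829032514485), np.float64(-0.5801112333336624), np.float64(0.22206879061132606), np.float64(21.760726014100136)]
[0.7734, -0.5531, 0.0483] turn z -0.4249 rows>=4.8
-
[0.8235, -0.0136, 0.08] turn z -0.2222 rows>=4.1
-
[0.6534, 0.2503, 0.12] turn z -0.1111 rows>=3.5
-
```

Emit:
send_rows([
  [0.39,-0.28,0.024,0,0,-0.21],
  [0.7734,-0.5531,0.0483,0,0,-0.4249],
  [0.7734,-0.5531,0.0483,0,0,-0.4249],
  [0.7734,-0.5531,0.0483,0,0,-0.4249],
  [0.7734,-0.5531,0.0483,0,0,-0.4249],
  [0.7734,-0.5531,0.0483,0,0,-0.4249],
], grip=0.55)

```text
time_s: 0.85
position: [0.3613, -0.375, 0.21]
tcp_rot: [[0.495, 0.869, -0.001], [0.869, -0.495, 0.004], [0.003, -0.003, -1.0]]
force: [-0.0, -0.7, 1.0]
opening: 0.58
grasp_force: 0.0
```

Emit:
send_rows([
  [0.8235,-0.0136,0.08,0,0,-0.2222],
  [0.8235,-0.0136,0.08,0,0,-0.2222],
  [0.8235,-0.0136,0.08,0,0,-0.2222],
  [0.8235,-0.0136,0.08,0,0,-0.2222],
  [0.8235,-0.0136,0.08,0,0,-0.2222],
])

```text
time_s: 1.35
position: [0.461, -0.1964, 0.19]
tcp_rot: [[0.169, 0.986, -0.001], [0.986, -0.169, 0.002], [0.002, -0.001, -1.0]]
force: [-0.8, 0.1, -0.7]
opening: 0.545
grasp_force: 0.0
```

Emit:
send_rows([
  [0.6534,0.2503,0.12,0,0,-0.1111],
  [0.6534,0.2503,0.12,0,0,-0.1111],
  [0.6534,0.2503,0.12,0,0,-0.1111],
  [0.6534,0.2503,0.12,0,0,-0.1111],
  [0.6534,0.2503,0.12,0,0,-0.1111],
  [0.6534,0.2503,0.12,0,0,-0.1111],
])

```text
time_s: 1.95
position: [0.5502, -0.0513, 0.1603]
tcp_rot: [[-0.0, 1.0, -0.0], [1.0, 0.0, -0.001], [-0.001, -0.0, -1.0]]
force: [-0.0, 0.3, -0.9]
opening: 0.549
grasp_force: 0.0
```

Multiple calls per block work in order, and the motion is accurate. Now a close view.

Run:
```python
from h import *
print(pose()); c=cam('wrist'); s,o=stones(c,BOX); print(s)
cv2.imwrite('pics/w1.png',c[0][:,:,::-1]); print(stones(cam('top'),BOX)[0])
```

```text
[np.float64(0.5502155108608556), np.float64(-0.0513083254452414), np.float64(0.16033046732053507), np.float64(90.02253648151915)]
[]
[[  0.443   -0.1384  88.2643 101.5594  28.9867]
 [  0.5103  -0.1419  87.3974  92.9949  30.0599]]
```

View pics/w1.png

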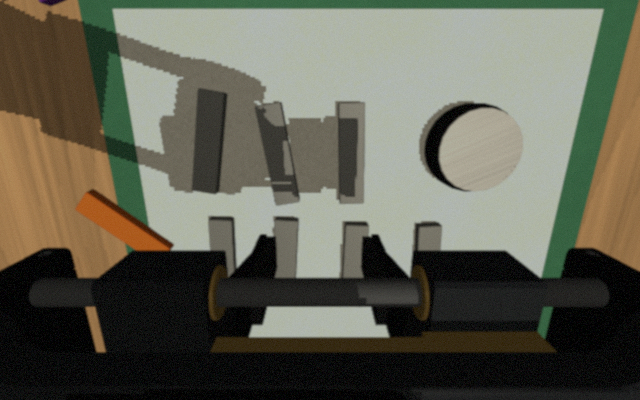

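The wrist camera only sees freely ahead on the tool's +x side; the rest is gripper and shadow. Picks don't need fine accuracy because the grip self-centres, but the tray pose does. I'll make a quick wrist look at the tray.

Emit:
send_rows([
  [0.72,0,-0.16,0,0,0],
  [0.72,0,-0.16,0,0,0],
  [0.72,0,-0.16,0,0,0],
  [0.72,0,-0.16,0,0,0],
  [0.72,0,-0.16,0,0,0],
  [0.72,0,-0.16,0,0,0],
  [0.72,0,-0.16,0,0,0],
])

```text
time_s: 2.75
position: [0.5499, 0.1276, 0.2003]
tcp_rot: [[0.002, 1.0, -0.001], [1.0, -0.002, -0.001], [-0.001, -0.001, -1.0]]
force: [0.6, -0.1, 0.1]
opening: 0.555
grasp_force: 0.0
```

Run:
```python
from h import *
print(pose()); c=cam('wrist')
o=ortho(c,.020,.42,.69,.15,.42,.5); cv2.imwrite('pics/w2.png',o[:,:,::-1])
m=(o.max(2)<60).astype(np.uint8); m=cv2.morphologyEx(m,cv2.MORPH_CLOSE,np.ones((25,25)));m=cv2.morphologyEx(m,cv2.MORPH_OPEN,np.ones((25,25)))
for k in cv2.findContours(m,cv2.RETR_EXTERNAL,cv2.CHAIN_APPROX_NONE)[0]:
  (u,v),wh,a=cv2.minAreaRect(k); print('deck',.69-v*.0005,.42-u*.0005,np.array(wh)/2,a)
s,_=stones(cam('top'),BOX); print(s)
```

```text
[np.float64(0.5499262490684734), np.float64(0.1276435448498938), np.float64(0.2002991246449975), np.float64(89.87032139813343)]
deck 0.5182499999999999 0.15375 [13.5  6.5] 90.0
deck 0.5554999999999999 0.31725 [269.  205.5] 90.0
[[  0.4395  -0.01    79.8753 102.4156  31.6423]
 [  0.4435  -0.1385  89.0906 103.3045  30.52  ]
 [  0.5078  -0.0222 -80.7539 103.8883  32.4106]
 [  0.5105  -0.1378  86.4237 103.6103  32.4367]
 [  0.582   -0.021  -90.     104.      30.    ]
 [  0.587   -0.1435  86.4965 102.2168  32.0828]
 [  0.669   -0.144  -90.     104.      28.    ]]
```

View pics/w2.png

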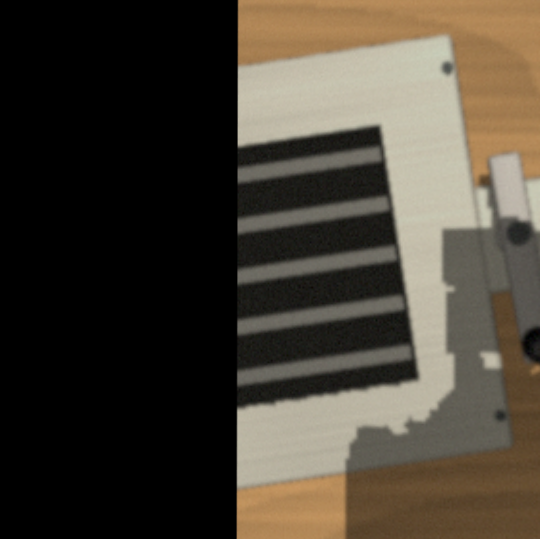

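Deck −y corners at (381,126) and (418,379). Together with the top view this gives the deck centre at about (0.5545, 0.284), yaw 8.5°. All seven stones are in view. Now the first pick.

```bash
cat >> h.py <<'E'
C=np.array([.5545,.284]); YAW=8.5
def tray(x,y):
    a=np.radians(YAW); return C+np.array([[np.cos(a),-np.sin(a)],[np.sin(a),np.cos(a)]])@[x,y]
def fetch(p,st,slot,layer,h=.08,yaw=None):
    """plan: from p (hover) pick stone st=(x,y,ang), place at tray slot on layer 1.."""
    x,y=st[0]+.0015,st[1]-.001; a=st[2]%180
    zt=.020+.013*(layer-1)+.004; t=tray(*slot)
    ya=(YAW if layer%2 else 90+YAW) if yaw is None else yaw
    mid=(.6*x+.4*t[0],.6*y+.4*t[1])
    print('stone',x,y,a,'->',t,zt,ya)
    plan(p,[((p[0]+x)/2,(p[1]+y)/2,max(p[2],.1),(p[3]+a)/2)],[(x,y,.07,a)],[(x,y,.025,a),(x,y,.003,a)],[(x,y,h+.03,a),(*mid,zt+h,(a+ya)/2)],[(*t,zt+.05,ya)],[(*t,zt+.01,ya),(*t,zt,ya)],[(*t,zt+h,ya)])
E
python3 - <<'E'
from h import *
fetch(pose(),(.582,-.021,90),(0,32.5e-3),1)
E
```

```text
stone 0.5834999999999999 -0.022000000000000002 90 -> [0.5497 0.3161] 0.024 8.5
[-0.2992, 0.0679, 0.0] turn z -0.0009 rows>=1.5
-
[-0.2993, 0.0675, 0.5205] turn z -0.0009 rows>=3.0
-
[0.0, 0.0, 0.18] turn z 0.0 rows>=0.9
[0.0, 0.0, 0.268] turn z 0.0 rows>=1.3
-
[0.0, 0.0, -0.428] turn z 0.0 rows>=2.1
[0.541, -0.0541, -0.404] turn z 0.4528 rows>=4.7
-
[0.5618, -0.5912, 0.12] turn z 0.4528 rows>=4.7
-
[0.0, 0.0, 0.16] turn z -0.0 rows>=0.8
[0.0, 0.0, 0.2] turn z -0.0 rows>=1.0
-
[0.0, 0.0, -0.32] turn z -0.0 rows>=1.6
-
```

Emit:
send_rows([
  [-0.3,0.068,0,0,0,0],
  [-0.6,0.135,0.25,0,0,0],
  [-0.6,0.135,0.52,0,0,0],
  [-0.6,0.135,0.52,0,0,0],
  [-0.6,0.135,0.52,0,0,0],
  [-0.6,0.135,0.6,0,0,0],
  [-0.6,0.135,0.7,0,0,0],
  [-0.6,0.135,0.788,0,0,0],
  [-0.6,0.135,0.788,0,0,0],
], grip=0.55)

```text
time_s: 3.75
position: [0.5834, -0.022, 0.0018]
tcp_rot: [[0.003, 1.0, -0.002], [1.0, -0.003, 0.0], [0.0, -0.002, -1.0]]
force: [0.2, 0.7, -0.3]
opening: 0.552
grasp_force: 0.0
```

Emit:
send_rows([
  [0,0,0,0,0,0],
  [0,0,0,0,0,0],
  [0,0,0,0,0,0],
  [0,0,0,0,0,0],
  [0,0,-0.05,0,0,0],
  [0,0,-0.2,0,0,0],
], grip=0)

```text
time_s: 4.35
position: [0.581, -0.0197, 0.0517]
tcp_rot: [[0.0, 1.0, -0.007], [1.0, -0.0, 0.002], [0.002, -0.007, -1.0]]
force: [0.1, -0.5, -0.8]
opening: 0.286
grasp_force: 29.9
```

Run:
```python
from h import *
print(pose()); c=cam('wrist'); cv2.imwrite('pics/w3.png',c[0][150:,:,::-1])
```

```text
[np.float64(0.5810039265565893), np.float64(-0.019728521093067268), np.float64(0.05167551693645032), np.float64(89.99790813826031)]
```

View pics/w3.png

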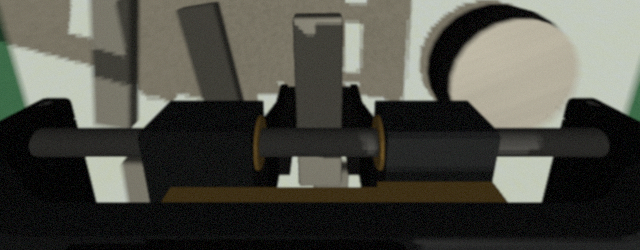

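The stone is held level between the pads at (320,90), opening 0.286. Carry on.

Run:
```python
from h import *
p=(.5834,-.022,.0518,90);t=tray(0,.0325)
plan(p,[(.5834,-.022,.08,90),(.57,.13,.1,49)],[(*t,.07,8.5)],[(*t,.034,8.5),(*t,.023,8.5)])
```

```text
[0.0, 0.0, -0.1128] turn z 0.0 rows>=0.6
[0.608, -0.0536, -0.1928] turn z 0.4556 rows>=4.8
-
[0.5087, -0.5498, 0.12] turn z 0.45 rows>=4.7
-
[0.0, 0.0, 0.144] turn z -0.0 rows>=0.7
[0.0, 0.0, 0.188] turn z -0.0 rows>=0.9
-
```

Emit:
send_rows([
  [0,0,-0.113,0,0,0],
  [0.15,-0.013,-0.193,0,0,0.09],
  [0.3,-0.027,-0.193,0,0,0.18],
  [0.456,-0.04,-0.193,0,0,0.27],
  [0.608,-0.0536,-0.193,0,0,0.36],
  [0.608,-0.0536,-0.193,0,0,0.4556],
])

```text
time_s: 5.0
position: [0.5692, 0.1364, 0.1029]
tcp_rot: [[0.657, 0.754, 0.001], [0.754, -0.657, 0.001], [0.002, -0.0, -1.0]]
force: [-0.1, -0.4, -1.1]
opening: 0.281
grasp_force: 29.9
```

Emit:
send_rows([
  [0.13,-0.14,0.03,0,0,0.09],
  [0.25,-0.275,0.06,0,0,0.18],
  [0.38,-0.41,0.09,0,0,0.27],
  [0.45,-0.5,0.12,0,0,0.36],
  [0.5087,-0.5498,0.12,0,0,0.45],
  [0.5087,-0.5498,0.12,0,0,0.45],
  [0.5087,-0.5498,0.12,0,0,0.45],
  [0.5087,-0.5498,0.12,0,0,0.45],
])

```text
time_s: 5.8
position: [0.5503, 0.3167, 0.0723]
tcp_rot: [[0.989, 0.149, 0.0], [0.149, -0.989, -0.0], [0.0, 0.0, -1.0]]
force: [-0.2, -0.3, -0.7]
opening: 0.283
grasp_force: 29.9
```

Run:
```python
from h import *
p=pose(); t=tray(0,.0325); print(p,t,readout.read_state()['opening'])
plan(p,[(*t,.034,8.5),(*t,.023,8.5)])
```

```text
[np.float64(0.5502789566280928), np.float64(0.3166998007180148), np.float64(0.0722501861627902), np.float64(8.552852975965516)] [0.5497 0.3161] 0.28305458372008135
[-0.0026, 0.0019, 0.153] turn z 0.0006 rows>=0.8
[-0.0026, 0.0019, 0.197] turn z 0.0006 rows>=1.0
-
```

Emit:
send_rows([
  [0,0,0.08,0,0,0],
  [0,0,0.144,0,0,0],
  [0,0,0.17,0,0,0],
  [0,0,0.186,0,0,0],
  [0,0,0.186,0,0,0],
])

```text
time_s: 6.3
position: [0.5501, 0.3174, 0.0248]
tcp_rot: [[0.989, 0.148, -0.001], [0.148, -0.989, -0.0], [-0.001, 0.0, -1.0]]
force: [-0.0, -0.3, -1.2]
opening: 0.284
grasp_force: 29.9
```

Emit:
send_rows([
  [0,0,0,0,0,0],
  [0,0,0,0,0,0],
  [0,0,-0.05,0,0,0],
  [0,0,-0.2,0,0,0],
  [0,0,-0.36,0,0,0],
  [0,0,-0.36,0,0,0],
], grip=0.42)

```text
time_s: 6.9
position: [0.5546, 0.3198, 0.1226]
tcp_rot: [[0.989, 0.148, 0.013], [0.148, -0.989, 0.005], [0.014, -0.003, -1.0]]
force: [0.9, 1.0, 0.3]
opening: 0.422
grasp_force: 0.0
```

Run:
```python
from h import *
p=pose(); print(p)
c=cam('top'); s,o=stones(c,BOX); print(s)
fetch((*tray(0,.0325),p[2],8.5),(.5078,-.0222,99.3),(0,-32.5e-3),1)
```

```text
[np.float64(0.5545969396287793), np.float64(0.3197916826544379), np.float64(0.12260848310038659), np.float64(8.528201180388892)]
[[  0.4394  -0.01    80.5377 103.7357  32.0578]
 [  0.4436  -0.1385  89.1048 103.3311  30.6838]
 [  0.5078  -0.0221 -80.647  104.0569  32.9328]
 [  0.5106  -0.1378  86.5834 103.6513  32.6285]
 [  0.5868  -0.1435  88.9584 101.4378  32.9764]
 [  0.6695  -0.1445 -90.     105.      29.    ]]
stone 0.5093 -0.023200000000000002 99.3 -> [0.5593 0.2519] 0.024 8.5
[-0.1802, 0.6593, 0.0] turn z -0.5044 rows>=5.3
-
[-0.596, 0.3346, 0.2104] turn z -0.5044 rows>=5.3
-
[0.0, 0.0, 0.18] turn z -0.0 rows>=0.9
[0.0, 0.0, 0.268] turn z -0.0 rows>=1.3
-
[0.0, 0.0, -0.428] turn z -0.0 rows>=2.1
[0.4214, 0.1501, -0.404] turn z 0.5044 rows>=5.3
-
[0.6041, -0.292, 0.12] turn z 0.5044 rows>=5.3
-
[0.0, 0.0, 0.16] turn z -0.0 rows>=0.8
[0.0, 0.0, 0.2] turn z -0.0 rows>=1.0
-
[0.0, 0.0, -0.32] turn z -0.0 rows>=1.6
-
```

Emit:
send_rows([
  [0,0,0,0,0,0],
  [-0.06,0.2,0,0,0,-0.09],
  [-0.12,0.4,0,0,0,-0.18],
  [-0.18,0.55,0,0,0,-0.27],
  [-0.18,0.66,0,0,0,-0.36],
  [-0.18,0.66,0,0,0,-0.45],
  [-0.18,0.66,0,0,0,-0.5044],
], grip=0.55)

```text
time_s: 7.65
position: [0.5288, 0.1465, 0.1139]
tcp_rot: [[0.588, 0.809, -0.004], [0.809, -0.588, -0.0], [-0.002, -0.003, -1.0]]
force: [-0.7, -0.1, 0.4]
opening: 0.545
grasp_force: 0.0
```

Emit:
send_rows([
  [-0.2,0.1,0.05,0,0,-0.09],
  [-0.4,0.2,0.1,0,0,-0.18],
  [-0.596,0.3,0.15,0,0,-0.27],
  [-0.596,0.3346,0.21,0,0,-0.36],
  [-0.596,0.3346,0.21,0,0,-0.45],
  [-0.596,0.3346,0.21,0,0,-0.5044],
  [-0.596,0.3346,0.21,0,0,-0.5044],
  [-0.596,0.3346,0.21,0,0,-0.5044],
])

```text
time_s: 8.45
position: [0.509, -0.0214, 0.062]
tcp_rot: [[-0.16, 0.987, -0.002], [0.987, 0.16, 0.001], [0.001, -0.002, -1.0]]
force: [0.7, -0.1, 0.5]
opening: 0.551
grasp_force: 0.0
```

Run:
```python
from h import *
p=pose(); print(p)
t=tray(0,-.0325); plan(p,[(.5093,-.0232,.003,99.3)],[(.5093,-.0232,.1,99.3)],[(.54,.1,.1,54)],[(*t,.07,8.5)],[(*t,.0225,8.5)])
```

```text
[np.float64(0.5089720509368348), np.float64(-0.021427107524096843), np.float64(0.062016716535951914), np.float64(99.18121263005287)]
[-0.0072, 0.0002, 0.2361] turn z -0.0013 rows>=1.2
-
[0.0, 0.0, -0.388] turn z -0.0 rows>=1.9
-
[0.4665, 0.2008, 0.0] turn z 0.5033 rows>=5.3
-
[0.5368, -0.2946, 0.12] turn z 0.5056 rows>=5.3
-
[0.0, 0.0, 0.19] turn z -0.0 rows>=1.0
-
```

Emit:
send_rows([
  [-0.006,0,0.1,0,0,0],
  [-0.006,0,0.2,0,0,0],
  [-0.006,0,0.236,0,0,0],
  [-0.006,0,0.236,0,0,0],
])

```text
time_s: 8.85
position: [0.5088, -0.0225, 0.0026]
tcp_rot: [[-0.161, 0.987, -0.003], [0.987, 0.161, 0.001], [0.001, -0.003, -1.0]]
force: [-0.4, 0.3, -0.0]
opening: 0.55
grasp_force: 0.0
```

Emit:
send_rows([
  [0,0,0,0,0,0],
  [0,0,0,0,0,0],
  [0,0,0,0,0,0],
  [0,0,0,0,0,0],
  [0,0,-0.08,0,0,0],
  [0,0,-0.2,0,0,0],
  [0,0,-0.32,0,0,0],
  [0,0,-0.388,0,0,0],
  [0,0,-0.388,0,0,0],
], grip=0)

```text
time_s: 9.75
position: [0.5117, -0.0236, 0.1033]
tcp_rot: [[-0.162, 0.987, 0.006], [0.987, 0.162, -0.002], [-0.003, 0.006, -1.0]]
force: [0.4, -0.2, -1.1]
opening: 0.282
grasp_force: 30.0
```

Emit:
send_rows([
  [0.08,0.035,0,0,0,0.08],
  [0.17,0.073,0,0,0,0.17],
  [0.27,0.115,0,0,0,0.26],
  [0.37,0.16,0,0,0,0.35],
  [0.4665,0.2,0,0,0,0.43],
  [0.4665,0.2,0,0,0,0.5033],
])

```text
time_s: 10.35
position: [0.5403, 0.1028, 0.0995]
tcp_rot: [[0.589, 0.808, -0.001], [0.808, -0.589, 0.001], [0.0, -0.001, -1.0]]
force: [-0.6, -0.2, -0.4]
opening: 0.28
grasp_force: 30.0
```

Emit:
send_rows([
  [0.13,-0.07,0,0,0,0.09],
  [0.27,-0.15,0,0,0,0.18],
  [0.4,-0.22,0.05,0,0,0.27],
  [0.5,-0.27,0.09,0,0,0.36],
  [0.5368,-0.2946,0.12,0,0,0.45],
  [0.5368,-0.2946,0.12,0,0,0.5056],
  [0.5368,-0.2946,0.12,0,0,0.5056],
  [0.5368,-0.2946,0.12,0,0,0.5056],
  [0.5368,-0.2946,0.12,0,0,0.5056],
])

```text
time_s: 11.25
position: [0.5596, 0.2514, 0.0704]
tcp_rot: [[0.989, 0.148, -0.001], [0.148, -0.989, -0.0], [-0.001, 0.0, -1.0]]
force: [0.5, -0.9, 0.1]
opening: 0.285
grasp_force: 30.0
```

Emit:
send_rows([
  [0,0,0.06,0,0,0],
  [0,0,0.12,0,0,0],
  [0,0,0.16,0,0,0],
  [0,0,0.18,0,0,0],
  [0,0,0.19,0,0,0],
  [0,0,0.19,0,0,0],
  [0,0,0.19,0,0,0],
])

```text
time_s: 11.95
position: [0.5584, 0.2513, 0.0244]
tcp_rot: [[0.989, 0.148, -0.003], [0.148, -0.989, -0.001], [-0.003, 0.001, -1.0]]
force: [-4.0, -2.0, 10.7]
opening: 0.286
grasp_force: 30.0
```

Emit:
send_rows([
  [0,0,0,0,0,0],
  [0,0,0,0,0,0],
  [0,0,-0.03,0,0,0],
  [0,0,-0.08,0,0,0],
  [0,0,-0.18,0,0,0],
  [0,0,-0.28,0,0,0],
  [0,0,-0.36,0,0,0],
  [0,0,-0.36,0,0,0],
  [0,0,-0.36,0,0,0],
], grip=0.42)

```text
time_s: 12.85
position: [0.5601, 0.252, 0.114]
tcp_rot: [[0.989, 0.148, 0.002], [0.148, -0.989, 0.0], [0.002, -0.0, -1.0]]
force: [-0.0, -0.5, -0.3]
opening: 0.42
grasp_force: 0.0
```

Run:
```python
from h import *
p=pose(); print(p)
c=cam('top'); s,o=stones(c,BOX); print(s)
cv2.imwrite('pics/t2.png',ortho(c,.033,.44,.67,.14,.42,.5)[:,:,::-1])
x,y,a=.4394+.0015,-.011,80.3
t=tray(-.0325,0)
plan(p,[(.52,.12,.11,45)],[(x,y,.06,a)],[(x,y,.003,a)],[(x,y,.1,a)],[(.49,.13,.11,90)],[(*t,.08,98.5)],[(*t,.0355,98.5)])
```

```text
[np.float64(0.560080284396211), np.float64(0.2519679678147306), np.float64(0.11398546514797295), np.float64(8.501661870289334)]
[[  0.4396  -0.0098  80.2176 102.8956  31.9425]
 [  0.4435  -0.1385  89.0906 103.3045  30.52  ]
 [  0.5105  -0.1378  86.4237 103.6727  32.4367]
 [  0.5869  -0.1435  86.5664 102.1962  32.1023]
 [  0.669   -0.144  -90.     104.      28.    ]]
[-0.2366, 0.4984, 0.0159] turn z -0.4055 rows>=4.2
-
[-0.5943, 0.1468, 0.2] turn z -0.3922 rows>=4.1
-
[0.0, 0.0, 0.228] turn z -0.0 rows>=1.1
-
[0.0, 0.0, -0.388] turn z -0.0 rows>=1.9
-
[0.589, 0.0986, -0.04] turn z -0.1078 rows>=3.0
-
[0.5968, 0.1294, 0.12] turn z -0.0944 rows>=3.1
-
[0.0, 0.0, 0.178] turn z -0.0 rows>=0.9
-
```

View pics/t2.png

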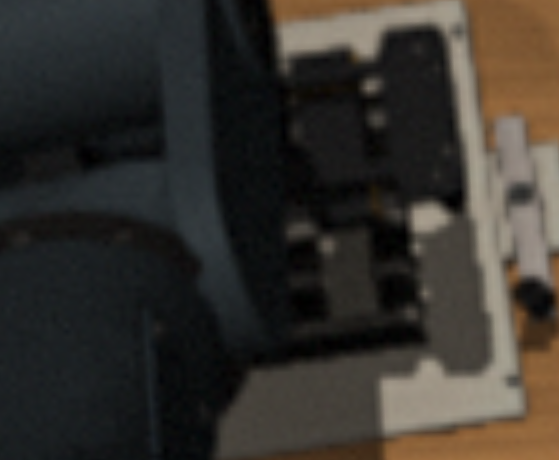

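The arm hides the tower here, so I'll check it during the next pick while the arm is away.

Emit:
send_rows([
  [-0.05,0.12,0,0,0,-0.08],
  [-0.12,0.25,0.0159,0,0,-0.17],
  [-0.2366,0.4,0.0159,0,0,-0.26],
  [-0.2366,0.4984,0.0159,0,0,-0.35],
  [-0.2366,0.4984,0.0159,0,0,-0.4055],
], grip=0.55)

```text
time_s: 13.4
position: [0.5184, 0.117, 0.1079]
tcp_rot: [[0.707, 0.708, -0.003], [0.708, -0.707, -0.001], [-0.003, -0.002, -1.0]]
force: [0.3, 0.2, 0.0]
opening: 0.551
grasp_force: 0.0
```

Emit:
send_rows([
  [-0.15,0.04,0.05,0,0,-0.08],
  [-0.3,0.08,0.1,0,0,-0.17],
  [-0.45,0.12,0.15,0,0,-0.26],
  [-0.5943,0.1468,0.2,0,0,-0.35],
  [-0.5943,0.1468,0.2,0,0,-0.3922],
  [-0.5943,0.1468,0.2,0,0,-0.3922],
  [-0.5943,0.1468,0.2,0,0,-0.3922],
])

```text
time_s: 14.1
position: [0.4406, -0.0111, 0.0587]
tcp_rot: [[0.17, 0.985, -0.001], [0.985, -0.17, 0.0], [0.0, -0.001, -1.0]]
force: [0.6, -0.3, -0.5]
opening: 0.55
grasp_force: 0.0
```

Emit:
send_rows([
  [0,0,0.1,0,0,0],
  [0,0,0.19,0,0,0],
  [0,0,0.226,0,0,0],
  [0,0,0.226,0,0,0],
  [0,0,0.226,0,0,0],
])

```text
time_s: 14.6
position: [0.4409, -0.0108, 0.003]
tcp_rot: [[0.168, 0.986, 0.0], [0.986, -0.168, -0.0], [-0.0, 0.0, -1.0]]
force: [-0.3, -0.1, 0.6]
opening: 0.548
grasp_force: 0.0
```

Emit:
send_rows([
  [0,0,0,0,0,0],
  [0,0,0,0,0,0],
  [0,0,0,0,0,0],
  [0,0,0,0,0,0],
  [0,0,-0.08,0,0,0],
  [0,0,-0.2,0,0,0],
  [0,0,-0.32,0,0,0],
  [0,0,-0.388,0,0,0],
  [0,0,-0.388,0,0,0],
], grip=0)

```text
time_s: 15.5
position: [0.442, -0.0114, 0.1018]
tcp_rot: [[0.169, 0.986, 0.005], [0.986, -0.169, -0.001], [-0.001, 0.005, -1.0]]
force: [0.3, 0.1, -1.4]
opening: 0.281
grasp_force: 30.0
```

Run:
```python
from h import *
p=pose(); print(p)
c=cam('top'); cv2.imwrite('pics/t3.png',ortho(c,.033,.44,.67,.14,.42,.5)[:,:,::-1])
```

```text
[np.float64(0.44195638381692653), np.float64(-0.011448719798381945), np.float64(0.10175221024434272), np.float64(80.29065005519917)]
```

View pics/t3.png

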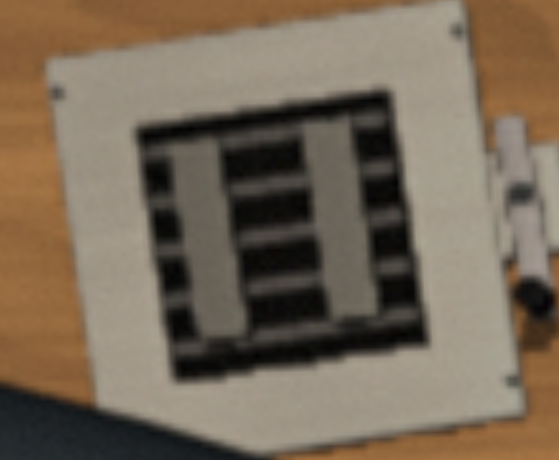

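Bottom pair: stone centres at px (208,240) and (340,220), across the ribs, parallel and centred on the deck. Continue placing.

Emit:
send_rows([
  [0.1,0.02,-0.01,0,0,-0.03],
  [0.22,0.04,-0.02,0,0,-0.06],
  [0.35,0.06,-0.04,0,0,-0.1078],
  [0.48,0.08,-0.04,0,0,-0.1078],
  [0.589,0.0986,-0.04,0,0,-0.1078],
  [0.589,0.0986,-0.04,0,0,-0.1078],
])

```text
time_s: 16.15
position: [0.4902, 0.1324, 0.1083]
tcp_rot: [[-0.003, 1.0, -0.0], [1.0, 0.003, 0.001], [0.001, -0.0, -1.0]]
force: [-0.9, -0.3, -0.0]
opening: 0.281
grasp_force: 30.0
```

Emit:
send_rows([
  [0.12,0.03,0,0,0,-0.03],
  [0.26,0.06,0,0,0,-0.06],
  [0.4,0.09,0.03,0,0,-0.0944],
  [0.52,0.11,0.06,0,0,-0.0944],
  [0.5968,0.1294,0.1,0,0,-0.0944],
  [0.5968,0.1294,0.12,0,0,-0.0944],
  [0.5968,0.1294,0.12,0,0,-0.0944],
  [0.5968,0.1294,0.12,0,0,-0.0944],
  [0.5968,0.1294,0.12,0,0,-0.0944],
])

```text
time_s: 17.05
position: [0.522, 0.2777, 0.0799]
tcp_rot: [[-0.146, 0.989, -0.0], [0.989, 0.146, -0.0], [-0.0, -0.001, -1.0]]
force: [-0.0, -0.7, -0.1]
opening: 0.286
grasp_force: 30.0
```

Run:
```python
from h import *
p=pose(); print(p); t=tray(-.0325,0); print(t)
s,_=stones(cam('top'),BOX); print(s)
x,y,a=.445,-.1395,89.1
plan((*t,.1255,98.5),[(.48,.1,.115,95)],[(.445,-.1395,.06,89.1)],[(x,y,.003,a)],[(x,y,.1,a)],[(.51,.08,.12,94)],[(*tray(.0325,0),.08,98.5)],[(*tray(.0325,0),.0365,98.5)])
```

```text
[np.float64(0.5220387767738712), np.float64(0.2777280699331058), np.float64(0.07987307416697062), np.float64(98.397794120599)]
[0.5224 0.2792]
[[  0.444   -0.1385  89.1048 103.3311  31.4962]
 [  0.511   -0.1377  87.4552 103.6088  33.0118]
 [  0.5867  -0.1435  88.9584 101.4378  32.9945]
 [  0.6695  -0.1445 -90.     105.      29.    ]]
[-0.6839, -0.2735, 0.042] turn z 0.0389 rows>=3.7
-
[-0.9422, -0.223, 0.22] turn z 0.0656 rows>=5.0
-
[0.0, 0.0, 0.228] turn z -0.0 rows>=1.1
-
[0.0, 0.0, -0.388] turn z -0.0 rows>=1.9
-
[0.882, 0.2462, -0.08] turn z -0.0544 rows>=4.6
-
[0.8118, 0.3641, 0.16] turn z -0.05 rows>=4.5
-
[0.0, 0.0, 0.174] turn z -0.0 rows>=0.9
-
```

Emit:
send_rows([
  [0.004,0,0.06,0,0,0],
  [0.004,0,0.11,0,0,0],
  [0.004,0,0.15,0,0,0],
  [0.004,0,0.166,0,0,0],
  [0.004,0,0.174,0,0,0],
  [0.004,0,0.174,0,0,0],
  [0.004,0,0.174,0,0,0],
])

```text
time_s: 17.8
position: [0.5217, 0.28, 0.0362]
tcp_rot: [[-0.148, 0.989, -0.0], [0.989, 0.148, -0.0], [-0.0, -0.0, -1.0]]
force: [-1.3, 0.0, 1.8]
opening: 0.284
grasp_force: 30.0
```

Emit:
send_rows([
  [0,0,0,0,0,0],
  [0,0,0,0,0,0],
  [0,0,-0.03,0,0,0],
  [0,0,-0.08,0,0,0],
  [0,0,-0.18,0,0,0],
  [0,0,-0.28,0,0,0],
  [0,0,-0.356,0,0,0],
  [0,0,-0.356,0,0,0],
  [0,0,-0.356,0,0,0],
], grip=0.42)

```text
time_s: 18.7
position: [0.5222, 0.2801, 0.126]
tcp_rot: [[-0.148, 0.989, 0.002], [0.989, 0.148, 0.0], [0.0, 0.002, -1.0]]
force: [0.9, 0.4, -1.0]
opening: 0.419
grasp_force: 0.0
```

Emit:
send_rows([
  [-0.15,-0.06,0,0,0,0.02],
  [-0.3,-0.12,0.02,0,0,0.0389],
  [-0.5,-0.2,0.04,0,0,0.0389],
  [-0.6839,-0.2735,0.042,0,0,0.0389],
  [-0.6839,-0.2735,0.042,0,0,0.0389],
], grip=0.55)

```text
time_s: 19.2
position: [0.4765, 0.0967, 0.1133]
tcp_rot: [[-0.081, 0.997, -0.006], [0.997, 0.081, -0.001], [-0.0, -0.006, -1.0]]
force: [-0.3, 0.5, 0.4]
opening: 0.546
grasp_force: 0.0
```

Emit:
send_rows([
  [-0.18,-0.05,0,0,0,0.02],
  [-0.36,-0.09,0.05,0,0,0.04],
  [-0.55,-0.13,0.1,0,0,0.0656],
  [-0.75,-0.18,0.15,0,0,0.0656],
  [-0.9422,-0.223,0.2,0,0,0.0656],
  [-0.9422,-0.223,0.22,0,0,0.0656],
  [-0.9422,-0.223,0.22,0,0,0.0656],
  [-0.9422,-0.223,0.22,0,0,0.0656],
])

```text
time_s: 20.0
position: [0.4439, -0.1371, 0.0593]
tcp_rot: [[0.015, 1.0, -0.002], [1.0, -0.015, 0.001], [0.001, -0.002, -1.0]]
force: [-0.6, 0.8, 0.0]
opening: 0.55
grasp_force: 0.0
```

Emit:
send_rows([
  [0,0,0.1,0,0,0],
  [0,0,0.19,0,0,0],
  [0,0,0.227,0,0,0],
  [0,0,0.227,0,0,0],
  [0,0,0.227,0,0,0],
])

```text
time_s: 20.5
position: [0.4448, -0.1377, 0.0035]
tcp_rot: [[0.014, 1.0, 0.0], [1.0, -0.014, -0.0], [-0.0, 0.0, -1.0]]
force: [-0.1, -1.2, 0.5]
opening: 0.554
grasp_force: 0.0
```

Emit:
send_rows([
  [0,0,0,0,0,0],
  [0,0,0,0,0,0],
  [0,0,0,0,0,0],
  [0,0,0,0,0,0],
  [0,0,-0.08,0,0,0],
  [0,0,-0.2,0,0,0],
  [0,0,-0.32,0,0,0],
  [0,0,-0.388,0,0,0],
  [0,0,-0.388,0,0,0],
  [0,0,-0.388,0,0,0],
], grip=0)

```text
time_s: 21.5
position: [0.4443, -0.1386, 0.0999]
tcp_rot: [[0.016, 1.0, 0.0], [1.0, -0.016, -0.0], [-0.0, 0.0, -1.0]]
force: [-0.2, 0.0, -0.4]
opening: 0.284
grasp_force: 29.9
```

Run:
```python
from h import *
p=pose(); print(p)
c=cam('top'); cv2.imwrite('pics/t4.png',ortho(c,.046,.44,.67,.14,.42,.5)[:,:,::-1])
t=tray(.0325,0); plan(p,[(.51,.08,.12,94)],[(*t,.08,98.5)],[(*t,.0365,98.5)])
```

```text
[np.float64(0.444283309981006), np.float64(-0.13864068840775426), np.float64(0.09993830505792266), np.float64(89.07132623197673)]
[0.8787, 0.2487, -0.0802] turn z -0.0548 rows>=4.6
-
[0.8118, 0.3641, 0.16] turn z -0.05 rows>=4.5
-
[0.0, 0.0, 0.174] turn z -0.0 rows>=0.9
-
```

View pics/t4.png

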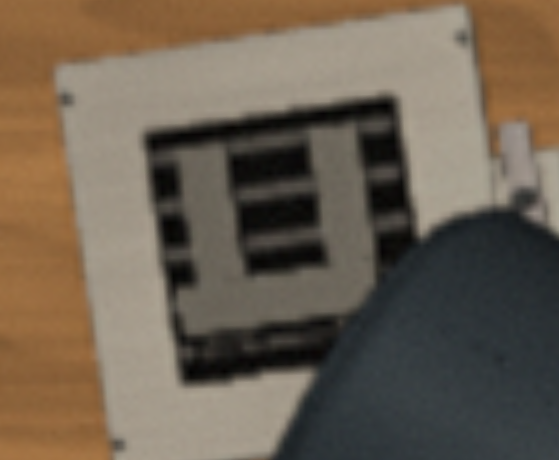

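The third stone lies across the pair, left end at about (177,310), as intended. Place stone 4, then plan stone 5.

Emit:
send_rows([
  [0.15,0.04,-0.02,0,0,-0.02],
  [0.33,0.09,-0.05,0,0,-0.0548],
  [0.52,0.15,-0.08,0,0,-0.0548],
  [0.7,0.2,-0.08,0,0,-0.0548],
  [0.8787,0.2487,-0.08,0,0,-0.0548],
  [0.8787,0.2487,-0.08,0,0,-0.0548],
  [0.8787,0.2487,-0.08,0,0,-0.0548],
])

```text
time_s: 22.25
position: [0.509, 0.0811, 0.1184]
tcp_rot: [[-0.073, 0.997, -0.003], [0.997, 0.073, -0.0], [0.0, -0.003, -1.0]]
force: [-0.3, -1.3, -1.3]
opening: 0.283
grasp_force: 29.9
```

Emit:
send_rows([
  [0.15,0.07,0,0,0,-0.02],
  [0.33,0.15,0.02,0,0,-0.05],
  [0.5,0.23,0.05,0,0,-0.05],
  [0.67,0.3,0.09,0,0,-0.05],
  [0.77,0.345,0.13,0,0,-0.05],
  [0.8118,0.3641,0.16,0,0,-0.05],
  [0.8118,0.3641,0.16,0,0,-0.05],
  [0.8118,0.3641,0.16,0,0,-0.05],
  [0.8118,0.3641,0.16,0,0,-0.05],
  [0.8118,0.3641,0.16,0,0,-0.05],
])

```text
time_s: 23.25
position: [0.5869, 0.2872, 0.0806]
tcp_rot: [[-0.146, 0.989, 0.0], [0.989, 0.146, -0.0], [-0.0, 0.0, -1.0]]
force: [0.3, 0.3, -1.1]
opening: 0.286
grasp_force: 29.9
```

Run:
```python
from h import *
p=pose(); t=tray(.0325,0); print(p,t)
s,_=stones(cam('top'),BOX); print(s)
x,y,a=.512,-.139,87
plan(p,[(*t,.0365,98.5)]);t3=tray(0,.0325)
plan((*t,.1255,98.5),[(.54,.09,.115,93)],[(x,y,.06,a)],[(x,y,.003,a)],[(x,y,.11,a)],[(.54,.08,.12,48)],[(*t3,.1,8.5)],[(*t3,.0495,8.5)])
```

```text
[np.float64(0.5868547571690088), np.float64(0.28724174111564504), np.float64(0.0806278778956456), np.float64(98.40611432659503)] [0.5866 0.2888]
[[  0.5106  -0.1377  86.5834 103.5917  32.5689]
 [  0.5865  -0.1435 -90.     101.      33.    ]
 [  0.6695  -0.144  -90.     104.      29.    ]]
[0.0063, 0.0001, 0.1765] turn z -0.001 rows>=0.9
-
[-0.7589, -0.3021, 0.042] turn z 0.0611 rows>=4.1
-
[-0.9089, -0.1598, 0.22] turn z 0.0667 rows>=4.7
-
[0.0, 0.0, 0.228] turn z 0.0 rows>=1.1
-
[0.0, 0.0, -0.428] turn z 0.0 rows>=2.1
-
[0.8807, 0.066, -0.04] turn z 0.4333 rows>=4.5
-
[0.7279, -0.6032, 0.08] turn z 0.4389 rows>=4.7
-
[0.0, 0.0, 0.202] turn z -0.0 rows>=1.0
-
```

Emit:
send_rows([
  [0.008,0,0.06,0,0,0],
  [0.008,0,0.11,0,0,0],
  [0.008,0,0.15,0,0,0],
  [0.008,0,0.166,0,0,0],
  [0.008,0,0.175,0,0,0],
  [0.008,0,0.175,0,0,0],
  [0.008,0,0.175,0,0,0],
])

```text
time_s: 24.0
position: [0.5859, 0.2908, 0.0365]
tcp_rot: [[-0.148, 0.989, -0.001], [0.989, 0.148, -0.0], [-0.0, -0.001, -1.0]]
force: [-0.9, -0.6, 3.6]
opening: 0.282
grasp_force: 29.9
```

Emit:
send_rows([
  [0,0,0,0,0,0],
  [0,0,0,0,0,0],
  [0,0,-0.03,0,0,0],
  [0,0,-0.08,0,0,0],
  [0,0,-0.18,0,0,0],
  [0,0,-0.28,0,0,0],
  [0,0,-0.356,0,0,0],
  [0,0,-0.356,0,0,0],
  [0,0,-0.356,0,0,0],
], grip=0.42)

```text
time_s: 24.9
position: [0.5867, 0.2909, 0.1261]
tcp_rot: [[-0.148, 0.989, 0.002], [0.989, 0.148, 0.0], [0.0, 0.002, -1.0]]
force: [0.5, -0.8, -0.1]
opening: 0.421
grasp_force: 0.0
```

Emit:
send_rows([
  [-0.15,-0.06,0,0,0,0.02],
  [-0.32,-0.13,0.02,0,0,0.04],
  [-0.52,-0.21,0.04,0,0,0.0611],
  [-0.7589,-0.3021,0.042,0,0,0.0611],
  [-0.7589,-0.3021,0.042,0,0,0.0611],
], grip=0.55)

```text
time_s: 25.4
position: [0.537, 0.0885, 0.1131]
tcp_rot: [[-0.05, 0.999, -0.005], [0.999, 0.05, -0.001], [-0.001, -0.005, -1.0]]
force: [0.3, 0.6, -0.1]
opening: 0.548
grasp_force: 0.0
```

Emit:
send_rows([
  [-0.18,-0.03,0,0,0,0.02],
  [-0.36,-0.06,0.05,0,0,0.04],
  [-0.55,-0.1,0.1,0,0,0.0667],
  [-0.75,-0.13,0.15,0,0,0.0667],
  [-0.9089,-0.1598,0.2,0,0,0.0667],
  [-0.9089,-0.1598,0.22,0,0,0.0667],
  [-0.9089,-0.1598,0.22,0,0,0.0667],
  [-0.9089,-0.1598,0.22,0,0,0.0667],
])

```text
time_s: 26.2
position: [0.5111, -0.1358, 0.0591]
tcp_rot: [[0.052, 0.999, -0.002], [0.999, -0.052, 0.001], [0.001, -0.002, -1.0]]
force: [-0.2, -0.2, -1.5]
opening: 0.551
grasp_force: 0.0
```

Run:
```python
from h import *
p=pose(); print(p)
x,y,a=.512,-.139,87;t3=tray(0,.0325)
plan(p,[(x,y,.003,a)])
```

```text
[np.float64(0.511089005888384), np.float64(-0.1358155090250703), np.float64(0.05909980732002065), np.float64(87.04345831138853)]
[-0.0125, 0.0043, 0.2244] turn z 0.0005 rows>=1.1
-
```

Emit:
send_rows([
  [-0.01,0.004,0.1,0,0,0],
  [-0.01,0.004,0.19,0,0,0],
  [-0.01,0.004,0.226,0,0,0],
  [-0.01,0.004,0.226,0,0,0],
  [-0.01,0.004,0.226,0,0,0],
])

```text
time_s: 26.7
position: [0.5132, -0.1388, 0.0038]
tcp_rot: [[0.051, 0.999, 0.0], [0.999, -0.051, -0.0], [-0.0, 0.0, -1.0]]
force: [0.1, 0.4, 0.9]
opening: 0.55
grasp_force: 0.0
```

Emit:
send_rows([
  [0,0,0,0,0,0],
  [0,0,0,0,0,0],
  [0,0,0,0,0,0],
  [0,0,0,0,0,0],
  [0,0,-0.08,0,0,0],
  [0,0,-0.2,0,0,0],
  [0,0,-0.32,0,0,0],
  [0,0,-0.428,0,0,0],
  [0,0,-0.428,0,0,0],
  [0,0,-0.428,0,0,0],
], grip=0)

```text
time_s: 27.7
position: [0.5128, -0.1396, 0.1105]
tcp_rot: [[0.052, 0.999, 0.001], [0.999, -0.052, -0.0], [-0.0, 0.001, -1.0]]
force: [-0.5, 0.0, -1.2]
opening: 0.283
grasp_force: 30.0
```

Emit:
send_rows([
  [0.15,0.011,0,0,0,0.08],
  [0.33,0.025,-0.02,0,0,0.17],
  [0.52,0.04,-0.04,0,0,0.26],
  [0.7,0.053,-0.04,0,0,0.35],
  [0.8807,0.066,-0.04,0,0,0.4333],
  [0.8807,0.066,-0.04,0,0,0.4333],
  [0.8807,0.066,-0.04,0,0,0.4333],
])

```text
time_s: 28.4
position: [0.5394, 0.0807, 0.1186]
tcp_rot: [[0.666, 0.746, -0.003], [0.746, -0.666, -0.0], [-0.002, -0.002, -1.0]]
force: [0.3, -0.4, 0.6]
opening: 0.284
grasp_force: 30.0
```

Run:
```python
from h import *
p=pose(); print(p); t3=tray(0,.0325)
c=cam('top'); cv2.imwrite('pics/t5.png',ortho(c,.046,.44,.67,.14,.42,.5)[:,:,::-1]); print(stones(c,BOX)[0])
plan(p,[(*t3,.1,8.5)],[(*t3,.0495,8.5)])
```

```text
[np.float64(0.5394055418530969), np.float64(0.08070311704385265), np.float64(0.11859895405101284), np.float64(48.25700068027839)]
[[  0.5875  -0.1435 -90.     101.      31.    ]
 [  0.6695  -0.1445 -90.     103.      27.    ]]
[0.7301, -0.5963, 0.0744] turn z 0.4417 rows>=4.7
-
[0.0, 0.0, 0.202] turn z -0.0 rows>=1.0
-
```

View pics/t5.png

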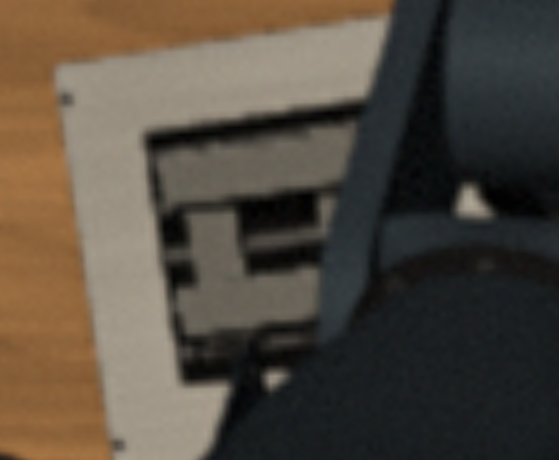

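Layer 2 is in place: both left ends line up at (155,170) and (177,310). Place stone 5 as layer 3, far side.

Emit:
send_rows([
  [0.12,-0.1,0,0,0,0.08],
  [0.27,-0.22,0.02,0,0,0.17],
  [0.42,-0.35,0.04,0,0,0.26],
  [0.57,-0.47,0.06,0,0,0.35],
  [0.68,-0.56,0.07,0,0,0.4389],
  [0.728,-0.6,0.078,0,0,0.4389],
  [0.728,-0.6,0.078,0,0,0.4389],
  [0.728,-0.6,0.078,0,0,0.4389],
  [0.728,-0.6,0.078,0,0,0.4389],
  [0.728,-0.6,0.078,0,0,0.4389],
])

```text
time_s: 29.45
position: [0.5513, 0.313, 0.1009]
tcp_rot: [[0.989, 0.146, -0.0], [0.146, -0.989, -0.001], [-0.0, 0.0, -1.0]]
force: [0.3, 0.1, -1.4]
opening: 0.282
grasp_force: 30.0
```

Run:
```python
from h import *
p=pose(); t3=tray(0,.0325); print(p,t3)
plan(p,[(*t3,.0495,8.5)])
x,y,a=.5885,-.1445,88.5; t4=tray(0,-.0325)
plan((*t3,.1255,8.5),[(.57,.08,.12,50)],[(x,y,.06,a)],[(x,y,.003,a)],[(x,y,.11,a)],[(.575,.07,.12,48)],[(*t4,.1,8.5)],[(*t4,.0495,8.5)])
```

```text
[np.float64(0.5513361821226157), np.float64(0.3130199268114438), np.float64(0.10089049714378759), np.float64(8.401240239133339)] [0.5497 0.3161]
[-0.0047, -0.0133, 0.2056] turn z -0.0011 rows>=1.0
-
[-0.0593, 0.9462, 0.022] turn z -0.4611 rows>=4.8
-
[-0.6403, 0.6339, 0.24] turn z -0.4278 rows>=4.7
-
[0.0, 0.0, 0.228] turn z -0.0 rows>=1.1
-
[0.0, 0.0, -0.428] turn z -0.0 rows>=2.1
-
[0.8563, -0.0764, -0.04] turn z 0.45 rows>=4.7
-
[0.4986, -0.5334, 0.08] turn z 0.4389 rows>=4.6
-
[0.0, 0.0, 0.202] turn z -0.0 rows>=1.0
-
```

Emit:
send_rows([
  [-0.004,-0.011,0.06,0,0,0],
  [-0.004,-0.011,0.12,0,0,0],
  [-0.004,-0.011,0.17,0,0,0],
  [-0.004,-0.011,0.19,0,0,0],
  [-0.004,-0.011,0.202,0,0,0],
  [-0.004,-0.011,0.202,0,0,0],
  [-0.004,-0.011,0.202,0,0,0],
])

```text
time_s: 30.15
position: [0.5499, 0.3178, 0.0502]
tcp_rot: [[0.989, 0.148, 0.001], [0.148, -0.989, 0.0], [0.001, -0.0, -1.0]]
force: [0.8, 0.6, -0.5]
opening: 0.281
grasp_force: 30.0
```

Emit:
send_rows([
  [0,0,0,0,0,0],
  [0,0,0,0,0,0],
  [0,0,-0.03,0,0,0],
  [0,0,-0.08,0,0,0],
  [0,0,-0.18,0,0,0],
  [0,0,-0.25,0,0,0],
  [0,0,-0.304,0,0,0],
  [0,0,-0.304,0,0,0],
  [0,0,-0.304,0,0,0],
], grip=0.42)

```text
time_s: 31.05
position: [0.5495, 0.3176, 0.1266]
tcp_rot: [[0.989, 0.148, 0.0], [0.148, -0.989, 0.0], [0.0, -0.0, -1.0]]
force: [0.8, 0.8, -0.8]
opening: 0.418
grasp_force: 0.0
```

Emit:
send_rows([
  [-0.01,0.15,0,0,0,-0.08],
  [-0.02,0.34,0,0,0,-0.17],
  [-0.04,0.54,0,0,0,-0.26],
  [-0.0593,0.75,0.022,0,0,-0.35],
  [-0.0593,0.9462,0.022,0,0,-0.43],
  [-0.0593,0.9462,0.022,0,0,-0.4611],
  [-0.0593,0.9462,0.022,0,0,-0.4611],
], grip=0.55)

```text
time_s: 31.75
position: [0.5695, 0.0794, 0.1196]
tcp_rot: [[0.646, 0.764, -0.003], [0.764, -0.646, 0.0], [-0.002, -0.002, -1.0]]
force: [0.7, 0.5, -0.1]
opening: 0.552
grasp_force: 0.0
```

Emit:
send_rows([
  [-0.12,0.12,0.03,0,0,-0.08],
  [-0.26,0.26,0.08,0,0,-0.17],
  [-0.4,0.4,0.14,0,0,-0.26],
  [-0.53,0.53,0.2,0,0,-0.35],
  [-0.6403,0.6339,0.24,0,0,-0.4278],
  [-0.6403,0.6339,0.24,0,0,-0.4278],
  [-0.6403,0.6339,0.24,0,0,-0.4278],
  [-0.6403,0.6339,0.24,0,0,-0.4278],
])

```text
time_s: 32.55
position: [0.588, -0.1409, 0.0604]
tcp_rot: [[0.025, 1.0, -0.001], [1.0, -0.025, 0.001], [0.001, -0.001, -1.0]]
force: [0.2, 0.6, -0.6]
opening: 0.546
grasp_force: 0.0
```

Run:
```python
from h import *
p=pose(); print(p)
c=cam('top'); cv2.imwrite('pics/t6.png',ortho(c,.059,.44,.67,.14,.42,.5)[:,:,::-1])
plan(p,[(.5885,-.1445,.003,88.5)])
```

```text
[np.float64(0.5880316174324285), np.float64(-0.1408702056132032), np.float64(0.06044482907932656), np.float64(88.54513003644016)]
[-0.0145, 0.0022, 0.2298] turn z 0.0005 rows>=1.2
-
```

Emit:
send_rows([
  [-0.006,0.002,0.1,0,0,0],
  [-0.006,0.002,0.19,0,0,0],
  [-0.006,0.002,0.23,0,0,0],
  [-0.006,0.002,0.23,0,0,0],
  [-0.006,0.002,0.23,0,0,0],
])

```text
time_s: 33.1
position: [0.5894, -0.1438, 0.0038]
tcp_rot: [[0.025, 1.0, 0.001], [1.0, -0.025, -0.0], [-0.0, 0.001, -1.0]]
force: [0.1, -0.5, -0.7]
opening: 0.553
grasp_force: 0.0
```

Emit:
send_rows([
  [0,0,0,0,0,0],
  [0,0,0,0,0,0],
  [0,0,0,0,0,0],
  [0,0,0,0,0,0],
  [0,0,-0.08,0,0,0],
  [0,0,-0.2,0,0,0],
  [0,0,-0.32,0,0,0],
  [0,0,-0.428,0,0,0],
  [0,0,-0.428,0,0,0],
  [0,0,-0.428,0,0,0],
], grip=0)

```text
time_s: 34.1
position: [0.5889, -0.1445, 0.1104]
tcp_rot: [[0.026, 1.0, 0.001], [1.0, -0.026, -0.0], [-0.0, 0.001, -1.0]]
force: [0.5, 0.4, -1.2]
opening: 0.283
grasp_force: 30.0
```

Emit:
send_rows([
  [0.15,-0.013,0,0,0,0.08],
  [0.33,-0.03,-0.02,0,0,0.17],
  [0.51,-0.045,-0.04,0,0,0.26],
  [0.69,-0.06,-0.04,0,0,0.35],
  [0.8563,-0.0764,-0.04,0,0,0.45],
  [0.8563,-0.0764,-0.04,0,0,0.45],
  [0.8563,-0.0764,-0.04,0,0,0.45],
])

```text
time_s: 34.8
position: [0.574, 0.0711, 0.1185]
tcp_rot: [[0.666, 0.746, -0.004], [0.746, -0.666, -0.0], [-0.002, -0.003, -1.0]]
force: [1.0, -1.0, -0.8]
opening: 0.277
grasp_force: 30.0
```

Emit:
send_rows([
  [0.1,-0.11,0,0,0,0.08],
  [0.21,-0.23,0.02,0,0,0.17],
  [0.33,-0.35,0.04,0,0,0.26],
  [0.43,-0.46,0.06,0,0,0.35],
  [0.4986,-0.5334,0.08,0,0,0.4389],
  [0.4986,-0.5334,0.08,0,0,0.4389],
  [0.4986,-0.5334,0.08,0,0,0.4389],
  [0.4986,-0.5334,0.08,0,0,0.4389],
  [0.4986,-0.5334,0.08,0,0,0.4389],
  [0.4986,-0.5334,0.08,0,0,0.4389],
])

```text
time_s: 35.8
position: [0.5601, 0.2506, 0.1004]
tcp_rot: [[0.989, 0.147, 0.0], [0.147, -0.989, -0.0], [0.0, 0.0, -1.0]]
force: [0.4, 0.1, 0.1]
opening: 0.282
grasp_force: 30.0
```

Run:
```python
from h import *
p=pose(); t4=tray(0,-.0325); print(p,t4); print(stones(cam('top'),BOX)[0])
plan(p,[(*t4,.0495,8.5)])
x,y,a=.6695,-.145,90; t=tray(.0325,0)
plan((*t4,.1255,8.5),[(.62,.04,.12,50)],[(x,y,.06,a)],[(x,y,.003,a)],[(x,y,.13,a)],[(.63,.06,.14,94)],[(*t,.12,98.5)],[(*t,.0625,98.5)])
```

```text
[np.float64(0.5601379152668129), np.float64(0.2505845878356816), np.float64(0.10038615724246888), np.float64(8.43786174188583)] [0.5593 0.2519]
[[  0.669  -0.144 -90.    104.     28.   ]]
[-0.0026, -0.0055, 0.2035] turn z -0.0007 rows>=1.0
-
[0.1149, 0.874, 0.022] turn z -0.4611 rows>=4.8
-
[-0.4396, 0.6273, 0.24] turn z -0.4444 rows>=4.7
-
[0.0, 0.0, 0.228] turn z 0.0 rows>=1.1
-
[0.0, 0.0, -0.508] turn z 0.0 rows>=2.5
-
[0.82, -0.158, -0.04] turn z -0.0444 rows>=4.2
-
[0.9251, -0.1092, 0.08] turn z -0.05 rows>=4.7
-
[0.0, 0.0, 0.23] turn z -0.0 rows>=1.1
-
```

View pics/t6.png

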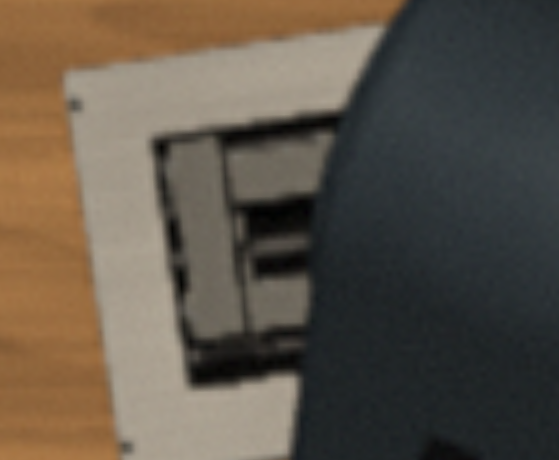

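Stone 5 is placed with its centre at about (204,241). Place stone 6, then fetch stone 7, staying high over the tin.

Emit:
send_rows([
  [-0.002,-0.004,0.06,0,0,0],
  [-0.002,-0.004,0.12,0,0,0],
  [-0.002,-0.004,0.17,0,0,0],
  [-0.002,-0.004,0.19,0,0,0],
  [-0.002,-0.004,0.203,0,0,0],
  [-0.002,-0.004,0.203,0,0,0],
  [-0.002,-0.004,0.203,0,0,0],
])

```text
time_s: 36.55
position: [0.5593, 0.2528, 0.0498]
tcp_rot: [[0.989, 0.148, 0.001], [0.148, -0.989, 0.0], [0.001, 0.0, -1.0]]
force: [-1.7, -0.8, 0.7]
opening: 0.283
grasp_force: 30.0
```

Emit:
send_rows([
  [0,0,0,0,0,0],
  [0,0,0,0,0,0],
  [0,0,-0.03,0,0,0],
  [0,0,-0.08,0,0,0],
  [0,0,-0.18,0,0,0],
  [0,0,-0.25,0,0,0],
  [0,0,-0.304,0,0,0],
  [0,0,-0.304,0,0,0],
  [0,0,-0.304,0,0,0],
], grip=0.42)

```text
time_s: 37.45
position: [0.559, 0.2528, 0.1259]
tcp_rot: [[0.989, 0.148, 0.0], [0.148, -0.989, 0.0], [0.0, -0.0, -1.0]]
force: [0.7, -0.2, -0.7]
opening: 0.418
grasp_force: 0.0
```

Emit:
send_rows([
  [0.02,0.15,0,0,0,-0.08],
  [0.04,0.33,0,0,0,-0.17],
  [0.06,0.52,0,0,0,-0.26],
  [0.09,0.7,0.022,0,0,-0.35],
  [0.1149,0.874,0.022,0,0,-0.43],
  [0.1149,0.874,0.022,0,0,-0.4611],
  [0.1149,0.874,0.022,0,0,-0.4611],
], grip=0.55)

```text
time_s: 38.15
position: [0.6192, 0.0393, 0.1185]
tcp_rot: [[0.645, 0.764, -0.003], [0.764, -0.645, 0.001], [-0.001, -0.003, -1.0]]
force: [-0.5, 0.3, -0.2]
opening: 0.547
grasp_force: 0.0
```

Emit:
send_rows([
  [-0.08,0.12,0,0,0,-0.08],
  [-0.18,0.25,0,0,0,-0.17],
  [-0.27,0.39,0,0,0,-0.26],
  [-0.36,0.52,0.02,0,0,-0.35],
  [-0.4396,0.6273,0.1,0,0,-0.4444],
  [-0.4396,0.6273,0.2,0,0,-0.4444],
  [-0.4396,0.6273,0.24,0,0,-0.4444],
  [-0.4396,0.6273,0.24,0,0,-0.4444],
  [-0.4396,0.6273,0.24,0,0,-0.4444],
])

```text
time_s: 39.05
position: [0.6692, -0.1424, 0.06]
tcp_rot: [[-0.002, 1.0, -0.001], [1.0, 0.002, 0.0], [0.0, -0.001, -1.0]]
force: [-0.5, 0.5, 0.8]
opening: 0.547
grasp_force: 0.0
```

Run:
```python
from h import *
p=pose(); print(p)
plan(p,[(.6695,-.145,.003,90)])
```

```text
[np.float64(0.6692246120372963), np.float64(-0.1423895280471933), np.float64(0.060039644853000854), np.float64(90.08700994262496)]
[-0.0104, 0.0011, 0.2282] turn z 0.001 rows>=1.1
-
```

Emit:
send_rows([
  [-0.004,0.001,0.1,0,0,0],
  [-0.004,0.001,0.19,0,0,0],
  [-0.004,0.001,0.228,0,0,0],
  [-0.004,0.001,0.228,0,0,0],
  [-0.004,0.001,0.228,0,0,0],
])

```text
time_s: 39.55
position: [0.6705, -0.1448, 0.0042]
tcp_rot: [[-0.001, 1.0, 0.002], [1.0, 0.001, -0.001], [-0.001, 0.002, -1.0]]
force: [-0.2, -0.1, 0.2]
opening: 0.553
grasp_force: 0.0
```

Emit:
send_rows([
  [0,0,0,0,0,0],
  [0,0,0,0,0,0],
  [0,0,0,0,0,0],
  [0,0,0,0,0,0],
  [0,0,-0.08,0,0,0],
  [0,0,-0.2,0,0,0],
  [0,0,-0.34,0,0,0],
  [0,0,-0.45,0,0,0],
  [0,0,-0.508,0,0,0],
  [0,0,-0.508,0,0,0],
  [0,0,-0.508,0,0,0],
], grip=0)

```text
time_s: 40.65
position: [0.6688, -0.1448, 0.129]
tcp_rot: [[-0.0, 1.0, -0.002], [1.0, 0.0, 0.001], [0.001, -0.002, -1.0]]
force: [-0.6, 0.2, -1.5]
opening: 0.28
grasp_force: 29.6
```

Emit:
send_rows([
  [0.14,-0.027,0,0,0,-0.02],
  [0.31,-0.06,-0.02,0,0,-0.0444],
  [0.49,-0.094,-0.04,0,0,-0.0444],
  [0.66,-0.127,-0.04,0,0,-0.0444],
  [0.82,-0.158,-0.04,0,0,-0.0444],
  [0.82,-0.158,-0.04,0,0,-0.0444],
  [0.82,-0.158,-0.04,0,0,-0.0444],
])

```text
time_s: 41.35
position: [0.6286, 0.061, 0.138]
tcp_rot: [[-0.072, 0.997, -0.004], [0.997, 0.072, -0.0], [0.0, -0.004, -1.0]]
force: [0.0, -0.4, -1.2]
opening: 0.281
grasp_force: 29.6
```

Emit:
send_rows([
  [0.15,-0.018,0,0,0,-0.02],
  [0.33,-0.039,0,0,0,-0.05],
  [0.52,-0.061,0.02,0,0,-0.05],
  [0.7,-0.083,0.04,0,0,-0.05],
  [0.85,-0.1,0.06,0,0,-0.05],
  [0.9251,-0.1092,0.08,0,0,-0.05],
  [0.9251,-0.1092,0.08,0,0,-0.05],
  [0.9251,-0.1092,0.08,0,0,-0.05],
  [0.9251,-0.1092,0.08,0,0,-0.05],
  [0.9251,-0.1092,0.08,0,0,-0.05],
])

```text
time_s: 42.35
position: [0.5876, 0.2868, 0.1202]
tcp_rot: [[-0.145, 0.989, 0.0], [0.989, 0.145, -0.0], [-0.0, 0.0, -1.0]]
force: [0.4, 0.7, -0.2]
opening: 0.282
grasp_force: 29.6
```

Run:
```python
from h import *
p=pose(); t=tray(.0325,0); print(p,t)
c=cam('top')
plan(p,[(*t,.0625,98.5)])
```

```text
[np.float64(0.5876043352977857), np.float64(0.2868026758814094), np.float64(0.12022168976144058), np.float64(98.3583854878441)] [0.5866 0.2888]
[0.0085, -0.0026, 0.2309] turn z -0.0016 rows>=1.2
-
```

Emit:
send_rows([
  [0.006,-0.001,0.08,0,0,0],
  [0.006,-0.001,0.15,0,0,0],
  [0.006,-0.001,0.2,0,0,0],
  [0.006,-0.001,0.22,0,0,0],
  [0.006,-0.001,0.23,0,0,0],
  [0.006,-0.001,0.23,0,0,0],
  [0.006,-0.001,0.23,0,0,0],
])

```text
time_s: 43.1
position: [0.5869, 0.2904, 0.0632]
tcp_rot: [[-0.148, 0.989, 0.002], [0.989, 0.148, 0.001], [0.0, 0.002, -1.0]]
force: [0.5, 0.3, -0.2]
opening: 0.287
grasp_force: 29.6
```

Emit:
send_rows([
  [0,0,0,0,0,0],
  [0,0,0,0,0,0],
  [0,0,-0.03,0,0,0],
  [0,0,-0.08,0,0,0],
  [0,0,-0.18,0,0,0],
  [0,0,-0.3,0,0,0],
  [0,0,-0.45,0,0,0],
  [0,0,-0.55,0,0,0],
  [0,0,-0.55,0,0,0],
  [0,0,-0.55,0,0,0],
], grip=0.42)

```text
time_s: 44.1
position: [0.5864, 0.2903, 0.2013]
tcp_rot: [[-0.148, 0.989, 0.002], [0.989, 0.148, 0.001], [0.0, 0.002, -1.0]]
force: [0.1, -0.6, -1.1]
opening: 0.422
grasp_force: 0.0
```

Run:
```python
from h import *
p=pose(); print(p)
plan(p,[(.55,.07,.2,75)],[(.48,-.13,.22,40)],[(.36,-.3,.22,20)],[(.345,-.385,.2,5)])
```

```text
[np.float64(0.5863843096964919), np.float64(0.2902850819194674), np.float64(0.20132590888662133), np.float64(98.50831038021542)]
[-0.8499, -0.2743, 0.0053] turn z 0.2612 rows>=4.5
-
[-0.8452, -0.0634, -0.08] turn z 0.3889 rows>=4.3
-
[-0.8048, 0.2124, 0.0] turn z 0.2222 rows>=4.2
-
[-0.1727, 0.299, 0.08] turn z 0.1667 rows>=1.8
-
```

Emit:
send_rows([
  [-0.17,-0.05,0,0,0,0.05],
  [-0.34,-0.11,0,0,0,0.11],
  [-0.5,-0.16,0,0,0,0.17],
  [-0.68,-0.22,0,0,0,0.22],
  [-0.8499,-0.2743,0.0053,0,0,0.2612],
  [-0.8499,-0.2743,0.0053,0,0,0.2612],
], grip=0.7)

```text
time_s: 44.7
position: [0.5476, 0.0652, 0.1969]
tcp_rot: [[0.265, 0.964, -0.005], [0.964, -0.265, -0.001], [-0.003, -0.005, -1.0]]
force: [0.6, 1.2, -0.6]
opening: 0.697
grasp_force: 0.0
```

Emit:
send_rows([
  [-0.17,-0.01,-0.02,0,0,0.08],
  [-0.34,-0.02,-0.04,0,0,0.16],
  [-0.5,-0.03,-0.06,0,0,0.24],
  [-0.68,-0.05,-0.08,0,0,0.32],
  [-0.8452,-0.0634,-0.08,0,0,0.3889],
  [-0.8452,-0.0634,-0.08,0,0,0.3889],
])

```text
time_s: 45.3
position: [0.4785, -0.1334, 0.2178]
tcp_rot: [[0.77, 0.638, -0.002], [0.638, -0.77, -0.0], [-0.002, -0.001, -1.0]]
force: [0.7, 0.8, -1.0]
opening: 0.699
grasp_force: 0.0
```

Emit:
send_rows([
  [-0.16,0.04,0,0,0,0.05],
  [-0.32,0.09,0,0,0,0.1],
  [-0.48,0.13,0,0,0,0.15],
  [-0.64,0.17,0,0,0,0.2],
  [-0.8048,0.2124,0,0,0,0.2222],
  [-0.8048,0.2124,0,0,0,0.2222],
])

```text
time_s: 45.9
position: [0.3584, -0.3029, 0.2179]
tcp_rot: [[0.941, 0.338, -0.001], [0.338, -0.941, -0.0], [-0.001, 0.0, -1.0]]
force: [-0.0, -0.2, -0.0]
opening: 0.701
grasp_force: 0.0
```

Emit:
send_rows([
  [-0.08,0.15,0.04,0,0,0.08],
  [-0.1727,0.299,0.08,0,0,0.1667],
  [-0.1727,0.299,0.08,0,0,0.1667],
  [-0.1727,0.299,0.08,0,0,0.1667],
  [-0.1727,0.299,0.08,0,0,0.1667],
  [-0.1727,0.299,0.08,0,0,0.1667],
  [-0.1727,0.299,0.08,0,0,0.1667],
])

```text
time_s: 46.6
position: [0.3453, -0.3837, 0.1989]
tcp_rot: [[0.996, 0.089, 0.0], [0.089, -0.996, 0.0], [0.0, -0.0, -1.0]]
force: [0.1, -0.2, 0.1]
opening: 0.705
grasp_force: 0.0
```

Run:
```python
from h import *
p=pose(); print(p)
c=cam('wrist'); a=cv2.resize(c[0],(560,350))
b=cam('top'); o=ortho(b,.072,.44,.67,.14,.42,.8); cv2.imwrite('pics/t7.png',np.vstack([a,np.pad(o,((0,0),(0,560-o.shape[1]),(0,0)))[:240]])[:,:,::-1])
g=c[0][:200].max(2); m=(g<60).astype(np.uint8)
for k in cv2.findContours(m,cv2.RETR_EXTERNAL,cv2.CHAIN_APPROX_NONE)[0]:
    if 200<cv2.contourArea(k)<6000:
        (u,v),r=cv2.minEnclosingCircle(k); print(u,v,r,cv2.contourArea(k),world(c,u,v,.104))
d=b[1]; u,v=427,209; w=d[195:225,410:445]; print(np.unravel_index(w.argmin(),w.shape),w.min())
```

```text
[np.float64(0.3452989531303876), np.float64(-0.38369657074991653), np.float64(0.19891309802729926), np.float64(5.118026822477346)]
322.5 26.0 26.234619140625 1685.0 [ 0.4779 -0.3744  0.104 ]
(np.int64(4), np.int64(15)) 0.0
```

View pics/t7.png

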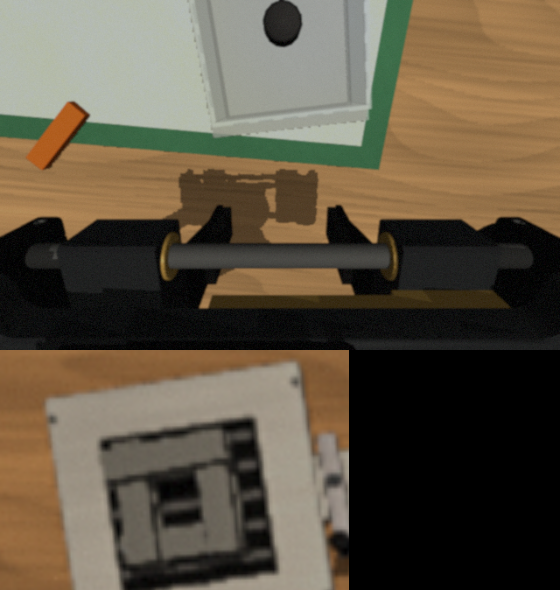

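The tower is right: the top stone lies on the +x side across the third layer. The cover knob is at wrist px (322,26). I'll get the cover's yaw from its flange's front corners at full-size px (243,154) and (425,136).

Run:
```python
from h import *
c=cam('wrist'); p=pose()
a=world(c,243.4,154.3,.002);b=world(c,425.1,136,.002); d=b-a; print(a,b,np.linalg.norm(d),np.degrees(np.arctan2(-d[0],d[1])))
d=-d; print('y axis yaw',np.degrees(np.arctan2(-d[0],d[1])))
plan(p,[(.478,-.376,.15,5)],[(.478,-.376,.09,5)])
```

```text
[ 0.361 -0.297  0.002] [ 0.3995 -0.4989  0.002 ] 0.20553017628947592 -169.19820312708427
y axis yaw 10.801796872915753
[0.5327, 0.0128, 0.1959] turn z 0.0006 rows>=2.8
-
[0.0, 0.0, 0.24] turn z 0.0 rows>=1.2
-
```

Emit:
send_rows([
  [0.15,0.004,0.04,0,0,-0.02],
  [0.33,0.01,0.1,0,0,-0.055],
  [0.48,0.014,0.15,0,0,-0.055],
  [0.533,0.015,0.196,0,0,-0.055],
  [0.533,0.015,0.196,0,0,-0.055],
  [0.533,0.015,0.196,0,0,-0.055],
  [0.533,0.015,0.196,0,0,-0.055],
])

```text
time_s: 47.45
position: [0.4764, -0.3775, 0.1502]
tcp_rot: [[0.985, 0.172, -0.001], [0.172, -0.985, -0.0], [-0.001, -0.0, -1.0]]
force: [-0.2, 0.2, 0.1]
opening: 0.704
grasp_force: 0.0
```

Emit:
send_rows([
  [0,0,0.08,0,0,0],
  [0,0,0.15,0,0,0],
  [0,0,0.2,0,0,0],
  [0,0,0.232,0,0,0],
  [0,0,0.232,0,0,0],
])

```text
time_s: 47.95
position: [0.4769, -0.377, 0.091]
tcp_rot: [[0.985, 0.172, -0.001], [0.172, -0.985, 0.001], [-0.001, -0.002, -1.0]]
force: [-0.3, 0.8, 0.2]
opening: 0.694
grasp_force: 0.0
```

Emit:
send_rows([
  [0,0,0,0,0,0],
  [0,0,0,0,0,0],
  [0,0,0,0,0,0],
  [0,0,0,0,0,0],
  [0,0,0,0,0,0],
  [0,0,-0.02,0,0,0],
  [0,0,-0.06,0,0,0],
  [0,0,-0.06,0,0,0],
  [0,0,-0.06,0,0,0],
], grip=0)

```text
time_s: 48.85
position: [0.478, -0.3776, 0.1071]
tcp_rot: [[0.985, 0.173, 0.001], [0.173, -0.985, -0.001], [0.001, 0.001, -1.0]]
force: [0.0, 1.0, -2.5]
opening: 0.359
grasp_force: 30.0
```

Run:
```python
from h import *
p=pose(); s=readout.read_state(); print(p,s['opening'],s['force'],s['moment'])
b=cam('top'); o=ortho(b,.106,.35,.62,-.55,-.25,1); g=o.max(2)
c=cam('scene'); cv2.imwrite('pics/s8.png',c[0][100:280,100:440,::-1])
x,y=p[0],p[1]
plan(p,[(x,y,.24,p[3])],[(x+.03,y+.2,.24,p[3])],[(.535,.05,.24,p[3]-1)],[(*C,.24,8.5)],[(*C,.2,8.5)],[(*C,.104,8.5)])
```

```text
[np.float64(0.4780445139259733), np.float64(-0.37755027581021733), np.float64(0.10713566521420953), np.float64(9.940663312458641)] 0.35857514267085466 [ 0.0299  1.0378 -2.4631] [0.04   0.0154 0.0152]
[0.0, 0.0, -0.5315] turn z -0.0 rows>=2.7
-
[0.2563, -0.7673, 0.0] turn z -0.0 rows>=4.0
-
[0.2633, -0.8779, 0.0] turn z 0.0111 rows>=4.6
-
[0.2225, -0.9125, 0.0] turn z 0.0049 rows>=4.7
-
[0.0, 0.0, 0.16] turn z -0.0 rows>=0.8
-
[0.0, 0.0, 0.384] turn z -0.0 rows>=1.9
-
```

View pics/s8.png

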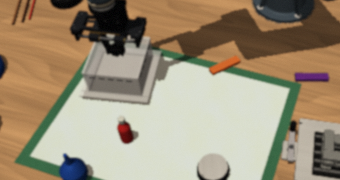

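The cover is gripped by its knob and lifted level, with the mat empty of stones. Carry it to above the tray.

Emit:
send_rows([
  [0,0,-0.06,0,0,0],
  [0,0,-0.16,0,0,0],
  [0,0,-0.28,0,0,0],
  [0,0,-0.4,0,0,0],
  [0,0,-0.49,0,0,0],
  [0,0,-0.53,0,0,0],
  [0,0,-0.53,0,0,0],
])

```text
time_s: 49.65
position: [0.4783, -0.3777, 0.2403]
tcp_rot: [[0.985, 0.173, 0.002], [0.173, -0.985, -0.002], [0.001, 0.002, -1.0]]
force: [0.6, -0.5, -3.2]
opening: 0.36
grasp_force: 30.0
```

Emit:
send_rows([
  [0.02,-0.06,0,0,0,0],
  [0.05,-0.16,0,0,0,0],
  [0.09,-0.27,0,0,0,0],
  [0.13,-0.4,0,0,0,0],
  [0.17,-0.52,0,0,0,0],
  [0.21,-0.64,0,0,0,0],
  [0.256,-0.767,0,0,0,0],
])

```text
time_s: 50.35
position: [0.5062, -0.1743, 0.2371]
tcp_rot: [[0.985, 0.173, -0.004], [0.173, -0.985, 0.003], [-0.003, -0.004, -1.0]]
force: [1.2, -0.1, -3.3]
opening: 0.362
grasp_force: 30.0
```

Emit:
send_rows([
  [0.04,-0.13,0,0,0,0],
  [0.08,-0.26,0,0,0,0],
  [0.115,-0.39,0,0,0,0],
  [0.155,-0.52,0,0,0,0],
  [0.19,-0.64,0,0,0,0.005],
  [0.23,-0.76,0,0,0,0.01],
  [0.2633,-0.8779,0,0,0,0.011],
])

```text
time_s: 51.05
position: [0.5327, 0.0528, 0.2372]
tcp_rot: [[0.988, 0.156, -0.005], [0.156, -0.988, 0.001], [-0.004, -0.002, -1.0]]
force: [0.4, 0.0, -1.4]
opening: 0.359
grasp_force: 30.0
```

Emit:
send_rows([
  [0.03,-0.12,0,0,0,0],
  [0.06,-0.25,0,0,0,0],
  [0.095,-0.38,0,0,0,0],
  [0.125,-0.51,0,0,0,0],
  [0.155,-0.63,0,0,0,0.005],
  [0.18,-0.74,0,0,0,0.005],
  [0.2,-0.82,0,0,0,0.005],
  [0.215,-0.88,0,0,0,0.005],
  [0.2225,-0.9125,0,0,0,0.005],
  [0.2225,-0.9125,0,0,0,0.005],
  [0.2225,-0.9125,0,0,0,0.005],
  [0.2225,-0.9125,0,0,0,0.005],
])

```text
time_s: 52.25
position: [0.554, 0.2832, 0.239]
tcp_rot: [[0.989, 0.147, -0.001], [0.147, -0.989, -0.001], [-0.001, 0.001, -1.0]]
force: [-0.0, -0.5, -3.0]
opening: 0.359
grasp_force: 30.0
```

Run:
```python
from h import *
p=pose(); s=readout.read_state(); print(p,s['opening'],s['force'],s['moment'])
c=cam('wrist'); a=c[0][:230]; c=cam('scene'); a=np.vstack([a,cv2.resize(c[0][140:320,300:540],(480,360))[:, :].copy() if 0 else np.pad(cv2.resize(c[0][140:320,300:540],(480,360)),((0,0),(0,160),(0,0)))])
cv2.imwrite('pics/s9.png',a[:,:,::-1])
plan(p,[(*C,.2,8.5)],[(*C,.104,8.5)])
```

```text
[np.float64(0.5540237635239301), np.float64(0.28318868868547403), np.float64(0.23904455917145562), np.float64(8.436452372989782)] 0.35884111275379865 [-0.0432 -0.4833 -3.0458] [-0.0252  0.029   0.0431]
[0.0024, -0.0029, 0.1562] turn z -0.0007 rows>=0.8
-
[0.0, 0.0, 0.384] turn z -0.0 rows>=1.9
-
```

View pics/s9.png

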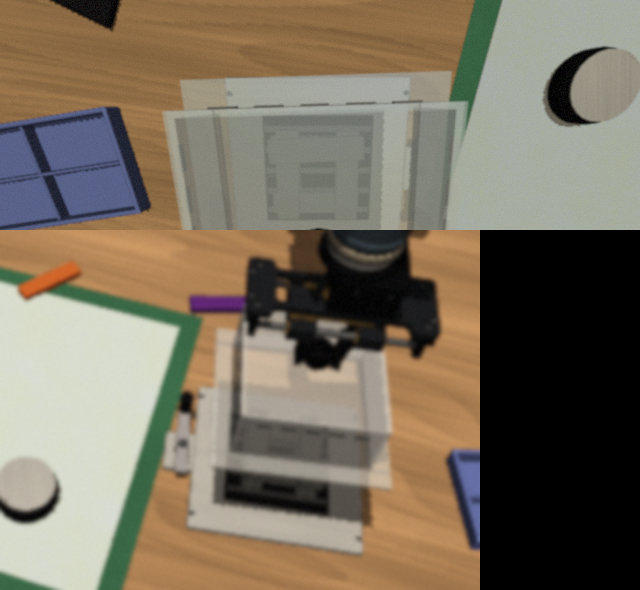

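The cover hangs level and parallel to the tray: flange edge (163,112)–(468,102), plate edge (180,80)–(450,72). Lower it.

Emit:
send_rows([
  [0.001,-0.002,0.07,0,0,0],
  [0.001,-0.002,0.16,0,0,0],
  [0.001,-0.002,0.25,0,0,0],
  [0.001,-0.002,0.34,0,0,0],
  [0.001,-0.002,0.41,0,0,0],
  [0.001,-0.002,0.46,0,0,0],
  [0.001,-0.002,0.49,0,0,0],
  [0.001,-0.002,0.49,0,0,0],
  [0.001,-0.002,0.49,0,0,0],
])

```text
time_s: 53.25
position: [0.5549, 0.2849, 0.1173]
tcp_rot: [[0.989, 0.148, 0.001], [0.148, -0.989, 0.0], [0.001, -0.0, -1.0]]
force: [-0.5, 0.2, -3.1]
opening: 0.357
grasp_force: 30.0
```

Emit:
send_rows([
  [0,0,0.015,0,0,0],
  [0,0,0.03,0,0,0],
  [0,0,0.042,0,0,0],
  [0,0,0.05,0,0,0],
  [0,0,0.052,0,0,0],
  [0,0,0.052,0,0,0],
  [0,0,0.052,0,0,0],
])

```text
time_s: 53.95
position: [0.5542, 0.2847, 0.104]
tcp_rot: [[0.989, 0.148, -0.0], [0.148, -0.989, -0.0], [-0.0, 0.0, -1.0]]
force: [-0.7, -2.1, 1.3]
opening: 0.358
grasp_force: 30.0
```

Seated: the weight is now carried by the tray. Release, rise and look.

Emit:
send_rows([
  [0,0,0.002,0,0,0],
  [0,0,0,0,0,0],
  [0,0,0,0,0,0],
  [0,0,-0.03,0,0,0],
  [0,0,-0.08,0,0,0],
  [0,0,-0.18,0,0,0],
  [0,0,-0.3,0,0,0],
  [0,0,-0.4,0,0,0],
  [0,0,-0.4,0,0,0],
  [0,0,-0.4,0,0,0],
], grip=0.6)

```text
time_s: 54.95
position: [0.5547, 0.2849, 0.205]
tcp_rot: [[0.989, 0.148, 0.002], [0.148, -0.989, 0.001], [0.002, -0.0, -1.0]]
force: [0.4, -0.7, -0.3]
opening: 0.597
grasp_force: 0.0
```

Run:
```python
from h import *
p=pose(); print(p)
c=cam('scene'); a=cv2.resize(c[0][160:320,360:500],(560,590))
cv2.imwrite('pics/s10.png',a[:,:,::-1])
k=tray(-.055,-.124); print('knob nominal',k)
plan(p,[(.5,.05,.2,8.5)])
```

```text
[np.float64(0.5546538002893988), np.float64(0.28490770641592683), np.float64(0.20495087456475283), np.float64(8.507572160424843)]
knob nominal [0.5184 0.1532]
[-0.3552, 0.8969, 0.0198] turn z 0.0001 rows>=4.8
-
```

View pics/s10.png

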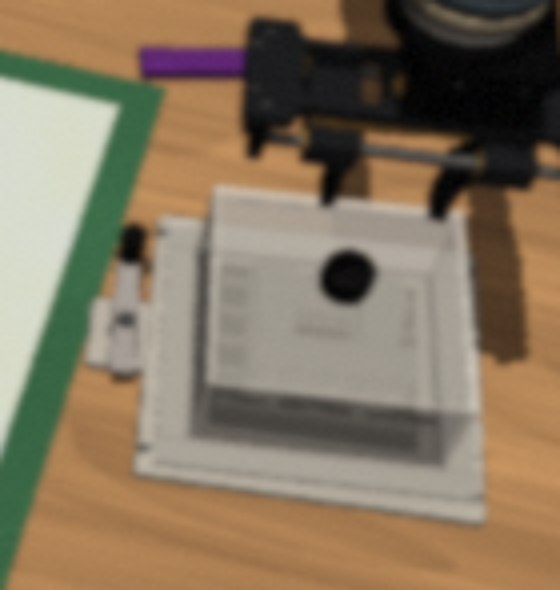

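The cover sits flat on the ledge with its flange inside the plate. The catch is at left, near open, with its knob at (132,243). Measure the knob and go to it.

Run:
```python
from h import *
c=cam('top'); p=pose()
o=ortho(c,.055,.49,.58,.11,.18,.25); g=o.max(2)
m=(g<60).astype(np.uint8)
for k in cv2.findContours(m,cv2.RETR_EXTERNAL,cv2.CHAIN_APPROX_NONE)[0]:
    if cv2.contourArea(k)>1500: (u,v),r=cv2.minEnclosingCircle(k); print(.58-v*.00025,.18-u*.00025,r*.25,cv2.contourArea(k)/16)
print(tray(-.055,-.124),tray(0,-.124))
plan(p,[(.535,.19,.205,50)],[(.518,.151,.12,98.5)],[(.518,.151,.036,98.5)])
```

```text
0.51425 0.14775 14.450370788574219 342.90625
[0.5184 0.1532] [0.5728 0.1614]
[-0.1289, 0.363, -0.0085] turn z -0.4611 rows>=4.8
-
[-0.1632, 0.0482, 0.34] turn z -0.5389 rows>=5.6
-
[0.0, 0.0, 0.336] turn z -0.0 rows>=1.7
-
```

Emit:
send_rows([
  [-0.03,0.08,0,0,0,-0.08],
  [-0.06,0.16,0,0,0,-0.17],
  [-0.09,0.25,0,0,0,-0.26],
  [-0.129,0.363,-0.0085,0,0,-0.35],
  [-0.129,0.363,-0.0085,0,0,-0.43],
  [-0.129,0.363,-0.0085,0,0,-0.4611],
], grip=0.6)

```text
time_s: 55.65
position: [0.5348, 0.1891, 0.2044]
tcp_rot: [[0.642, 0.767, -0.003], [0.767, -0.642, -0.0], [-0.003, -0.002, -1.0]]
force: [0.0, 0.3, 0.4]
opening: 0.598
grasp_force: 0.0
```

Emit:
send_rows([
  [-0.08,0.02,0,0,0,-0.09],
  [-0.1632,0.0482,0.05,0,0,-0.18],
  [-0.165,0.05,0.1,0,0,-0.27],
  [-0.165,0.05,0.2,0,0,-0.36],
  [-0.165,0.05,0.3,0,0,-0.45],
  [-0.165,0.05,0.34,0,0,-0.5389],
  [-0.165,0.05,0.34,0,0,-0.5389],
  [-0.165,0.05,0.34,0,0,-0.5389],
  [-0.165,0.05,0.34,0,0,-0.5389],
])

```text
time_s: 56.55
position: [0.5193, 0.1507, 0.1211]
tcp_rot: [[-0.146, 0.989, 0.001], [0.989, 0.146, 0.0], [-0.0, 0.001, -1.0]]
force: [0.2, -0.3, -0.3]
opening: 0.602
grasp_force: 0.0
```

Emit:
send_rows([
  [0,0,0.08,0,0,0],
  [0,0,0.16,0,0,0],
  [0,0,0.24,0,0,0],
  [0,0,0.3,0,0,0],
  [0,0,0.336,0,0,0],
  [0,0,0.336,0,0,0],
])

```text
time_s: 57.15
position: [0.5186, 0.1506, 0.0363]
tcp_rot: [[-0.147, 0.989, -0.001], [0.989, 0.147, -0.0], [0.0, -0.001, -1.0]]
force: [0.4, 0.5, 0.1]
opening: 0.598
grasp_force: 0.0
```

Emit:
send_rows([
  [0,0,0,0,0,0],
  [0,0,0,0,0,0],
  [0,0,0,0,0,0],
  [0,0,0,0,0,0],
  [0,0,0,0,0,0],
], grip=0)

```text
time_s: 57.65
position: [0.5191, 0.1507, 0.0372]
tcp_rot: [[-0.148, 0.989, 0.001], [0.989, 0.148, 0.0], [-0.0, 0.001, -1.0]]
force: [-1.0, -0.3, -0.6]
opening: 0.233
grasp_force: 0.4
```

Run:
```python
from h import *
p=pose(); print(p,readout.read_state()['opening'],readout.read_state()['force'])
piv=tray(0,-.124); r=np.array(p[:2])-piv; print('r',np.linalg.norm(r),'angle',np.degrees(np.arctan2(-r[1],-r[0]))-YAW)
c=cam('wrist');
```

```text
[np.float64(0.5190943917293208), np.float64(0.1506674068686762), np.float64(0.03717381700980521), np.float64(98.50111554716568)] 0.2327465099999794 [-1.0026 -0.2583 -0.5813]
r 0.05478791037373599 angle 2.7564349602734506
```

Emit:
send_rows([
  [0,0,0,0,0,0],
  [0,0,0,0,0,0],
  [0,0,0,0,0,0],
])

```text
time_s: 58.0
position: [0.5202, 0.1508, 0.0371]
tcp_rot: [[-0.148, 0.989, 0.003], [0.989, 0.148, 0.0], [-0.0, 0.003, -1.0]]
force: [3.0, 1.2, 0.8]
opening: 0.198
grasp_force: 30.0
```

Run:
```python
from h import *
s=readout.read_state(); p=pose(); print(p,s['opening'],s['grasp_force'],s['force'])
piv=tray(0,-.124); r=np.array(p[:2])-piv; L=np.linalg.norm(r); a0=np.degrees(np.arctan2(-r[1],-r[0]))-YAW; print(L,a0)
f=[np.radians(x) for x in (8,16,25,34,43,52,61,70,78,85,90.5)]
plan(p,[(*tray(-.055*np.cos(x),-.124-.055*np.sin(x)),p[2],p[3]) for x in f])
```

```text
[np.float64(0.5201944473766851), np.float64(0.15079925004590902), np.float64(0.037110725237091136), np.float64(98.49712357477486)] 0.19805911601970824 30.00317665748298 [2.9647 1.2488 0.753 ]
0.05368334821291817 2.8476077596063867
[-0.02, -0.0034, 0.0] turn z -0.0 rows>=0.1
[-0.05, 0.003, 0.0] turn z -0.0 rows>=0.3
[-0.0823, 0.0151, 0.0] turn z -0.0 rows>=0.4
[-0.1124, 0.0321, 0.0] turn z -0.0 rows>=0.6
[-0.1394, 0.0536, 0.0] turn z -0.0 rows>=0.7
[-0.1627, 0.079, 0.0] turn z -0.0 rows>=0.9
[-0.1817, 0.1078, 0.0] turn z -0.0 rows>=1.1
[-0.1961, 0.1392, 0.0] turn z -0.0 rows>=1.2
[-0.2045, 0.1687, 0.0] turn z -0.0 rows>=1.3
[-0.2085, 0.1953, 0.0] turn z -0.0 rows>=1.4
[-0.2093, 0.2164, 0.0] turn z -0.0 rows>=1.5
-
```

Emit:
send_rows([
  [-0.02,0.001,0,0,0,0],
  [-0.05,0.007,0,0,0,0],
  [-0.082,0.019,0,0,0,0],
  [-0.112,0.036,0,0,0,0],
  [-0.139,0.058,0,0,0,0],
  [-0.163,0.083,0,0,0,0],
  [-0.182,0.112,0,0,0,0],
  [-0.196,0.144,0,0,0,0],
  [-0.205,0.173,0,0,0,0],
  [-0.209,0.2,0,0,0,0],
  [-0.21,0.222,0,0,0,0],
  [-0.21,0.226,0,0,0,0],
])

```text
time_s: 59.2
position: [0.578, 0.0951, 0.0371]
tcp_rot: [[-0.159, 0.987, -0.012], [0.987, 0.159, -0.019], [-0.017, -0.015, -1.0]]
force: [-4.6, -39.1, 8.5]
opening: 0.165
grasp_force: 35.7
```

Emit:
send_rows([
  [0,0,0,0,0,0],
  [0,0,0,0,0,0],
])

```text
time_s: 59.4
position: [0.5807, 0.095, 0.0373]
tcp_rot: [[-0.157, 0.988, -0.006], [0.987, 0.157, -0.018], [-0.017, -0.009, -1.0]]
force: [-3.3, -37.4, 7.0]
opening: 0.162
grasp_force: 36.4
```

Run:
```python
from h import *
s=readout.read_state(); p=pose(); print(p,s['opening'],s['grasp_force'],s['force'])
r=np.array(p[:2])-tray(0,-.124); print(np.linalg.norm(r),np.degrees(np.arctan2(-r[1],-r[0]))-YAW)
```

```text
[np.float64(0.5807349096488827), np.float64(0.09496475026359176), np.float64(0.037254905517411015), np.float64(99.05773449867662)] 0.16214450886104176 36.44284687936306 [ -3.3054 -37.3737   7.0129]
0.06686637842891759 88.29076500396845
```

The fingers are sliding off the round knob (opening 0.16, 37 N sideways). Open at once and look.

Emit:
send_rows([
  [0,0,0,0,0,0],
  [0,0,0,0,0,0],
  [0,0,0,0,0,0],
  [0,0,-0.05,0,0,0],
  [0,0,-0.15,0,0,0],
  [0,0,-0.3,0,0,0],
  [-0.15,0,-0.4,0,0,0],
  [-0.3,0,-0.4,0,0,0],
  [-0.4,0,-0.4,0,0,0],
  [-0.4,0,-0.4,0,0,0],
  [-0.4,0,-0.4,0,0,0],
], grip=0.5)

```text
time_s: 60.5
position: [0.5968, 0.0088, 0.1372]
tcp_rot: [[-0.148, 0.989, -0.001], [0.989, 0.148, 0.001], [0.001, -0.001, -1.0]]
force: [-0.1, 0.3, -1.4]
opening: 0.499
grasp_force: 0.0
```

Run:
```python
from h import *
s=readout.read_state(); p=pose(); print(p,s['opening'],s['force'])
w=cam('wrist'); o=ortho(w,.027,.45,.66,.08,.34,2)
o2=ortho(w,.055,.50,.64,.07,.24,.3); cv2.imwrite('pics/s11.png',o2[:,:,::-1])
```

```text
[np.float64(0.5968360326964715), np.float64(0.008818467383931288), np.float64(0.13720585051398135), np.float64(98.4900806929742)] 0.4992887767553932 [-0.0558  0.3052 -1.4497]
```

View pics/s11.png

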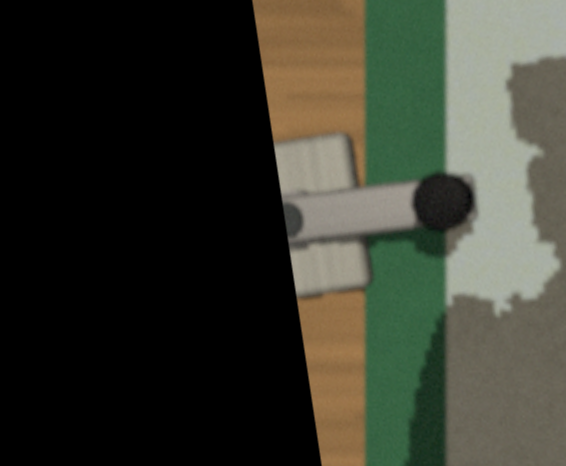

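The tail now points nearly along −y, but the bar edge from (283,195) to (410,183) is about 3° short of shut. I'll push the knob, at about (0.580, 0.107), from its −x side with closed fingers up to the stop.

Run:
```python
from h import *
p=pose(); plan(p,[(.54,.105,.137,98.5)],[(.54,.105,.038,98.5)],[(.556,.1074,.038,98.5),(.56,.108,.038,98.5)])
```

```text
[0.4117, -0.1671, -0.0002] turn z 0.0005 rows>=2.2
-
[0.0, 0.0, 0.396] turn z -0.0 rows>=2.0
-
[0.0, 0.0647, 0.0] turn z -0.0 rows>=0.3
[0.0, 0.0809, 0.0] turn z -0.0 rows>=0.4
-
```

Emit:
send_rows([
  [0.1,-0.17,0,0,0,0],
  [0.25,-0.17,0,0,0,0],
  [0.41,-0.17,0,0,0,0],
  [0.41,-0.17,0,0,0,0],
  [0.41,-0.17,0,0,0,0],
  [0.41,-0.17,0,0,0,0],
], grip=0)

```text
time_s: 61.15
position: [0.5402, 0.1035, 0.1368]
tcp_rot: [[-0.149, 0.989, 0.0], [0.989, 0.149, -0.0], [-0.0, 0.0, -1.0]]
force: [-0.6, 0.0, 0.3]
opening: 0.054
grasp_force: 0.0
```

Emit:
send_rows([
  [0,0,0.1,0,0,0],
  [0,0,0.2,0,0,0],
  [0,0,0.3,0,0,0],
  [0,0,0.37,0,0,0],
  [0,0,0.396,0,0,0],
  [0,0,0.396,0,0,0],
  [0,0,0.396,0,0,0],
])

```text
time_s: 61.85
position: [0.5409, 0.1028, 0.0383]
tcp_rot: [[-0.147, 0.989, 0.001], [0.989, 0.147, -0.0], [-0.0, 0.001, -1.0]]
force: [-0.3, -0.3, -0.4]
opening: 0.007
grasp_force: 0.0
```

Emit:
send_rows([
  [0,0.016,0,0,0,0],
  [0,0.032,0,0,0,0],
  [0,0.048,0,0,0,0],
  [0,0.06,0,0,0,0],
  [0,0.068,0,0,0,0],
  [0,0.068,0,0,0,0],
])

```text
time_s: 62.45
position: [0.5574, 0.1058, 0.0379]
tcp_rot: [[-0.148, 0.989, 0.001], [0.989, 0.148, -0.0], [-0.0, 0.001, -1.0]]
force: [-0.1, -0.4, 0.1]
opening: 0.006
grasp_force: 0.0
```

Emit:
send_rows([
  [0,0.004,0,0,0,0],
  [0,0.008,0,0,0,0],
  [0,0.008,0,0,0,0],
])

```text
time_s: 62.75
position: [0.559, 0.1061, 0.0378]
tcp_rot: [[-0.148, 0.989, 0.0], [0.989, 0.148, 0.0], [0.0, 0.0, -1.0]]
force: [0.6, 0.0, 0.3]
opening: 0.008
grasp_force: 0.0
```

No contact yet. Advance in small steps.

Emit:
send_rows([
  [0,0.004,0,0,0,0],
  [0,0.008,0,0,0,0],
  [0,0.012,0,0,0,0],
  [0,0.012,0,0,0,0],
])

```text
time_s: 63.15
position: [0.5621, 0.1065, 0.0378]
tcp_rot: [[-0.148, 0.989, 0.0], [0.989, 0.148, 0.0], [-0.0, 0.0, -1.0]]
force: [0.3, 0.1, -0.1]
opening: 0.005
grasp_force: 0.0
```

Emit:
send_rows([
  [0,0.004,0,0,0,0],
  [0,0.008,0,0,0,0],
  [0,0.008,0,0,0,0],
])

```text
time_s: 63.45
position: [0.5637, 0.1067, 0.0378]
tcp_rot: [[-0.148, 0.989, -0.0], [0.989, 0.148, -0.0], [-0.0, -0.0, -1.0]]
force: [-0.9, -0.2, 0.4]
opening: 0.008
grasp_force: 0.4
```

Emit:
send_rows([
  [0,0.004,0,0,0,0],
  [0,0.008,0,0,0,0],
  [0,0.008,0,0,0,0],
])

```text
time_s: 63.75
position: [0.5643, 0.1069, 0.0376]
tcp_rot: [[-0.148, 0.989, -0.003], [0.989, 0.148, -0.0], [0.0, -0.003, -1.0]]
force: [-4.3, -1.3, 1.4]
opening: 0.003
grasp_force: 2.2
```

Emit:
send_rows([
  [0,0.004,0,0,0,0],
  [0,0.008,0,0,0,0],
  [0,0.008,0,0,0,0],
  [0,0.008,0,0,0,0],
])

```text
time_s: 64.15
position: [0.5644, 0.1069, 0.0375]
tcp_rot: [[-0.148, 0.989, -0.007], [0.989, 0.148, -0.001], [0.0, -0.007, -1.0]]
force: [-7.1, -3.8, 4.4]
opening: 0.007
grasp_force: 3.9
```

Emit:
send_rows([
  [0,-0.03,0,0,0,0],
  [0,-0.08,0,0,0,0],
  [0,-0.08,-0.1,0,0,0],
  [0,-0.08,-0.25,0,0,0],
  [-0.15,-0.04,-0.4,0,0,0],
  [-0.32,0.02,-0.4,0,0,0],
  [-0.48,0.08,-0.4,0,0,0],
  [-0.48,0.08,-0.4,0,0,0],
  [-0.48,0.08,-0.4,0,0,0],
  [-0.48,0.08,-0.4,0,0,0],
])

```text
time_s: 65.15
position: [0.6047, -0.0073, 0.1374]
tcp_rot: [[-0.148, 0.989, -0.001], [0.989, 0.148, 0.001], [0.001, -0.001, -1.0]]
force: [-0.3, 0.1, -0.3]
opening: 0.004
grasp_force: 0.0
```

Run:
```python
from h import *
s=readout.read_state(); print(s['position'])
w=cam('wrist'); o2=ortho(w,.027,.50,.64,.07,.24,.3); t=cam('top'); o=ortho(t,.02,.43,.68,.12,.42,.8)[:,:375]
g=np.zeros((o2.shape[0]+o.shape[0],o2.shape[1],3),np.uint8); g[:len(o2)]=o2; g[len(o2):,:o.shape[1]]=o
cv2.imwrite('pics/s12.png',g[:598,:,::-1] if 0 else cv2.resize(g,None,fx=.75,fy=.75)[:,:,::-1])
```

```text
[ 0.6047 -0.0073  0.1374]
```

View pics/s12.png

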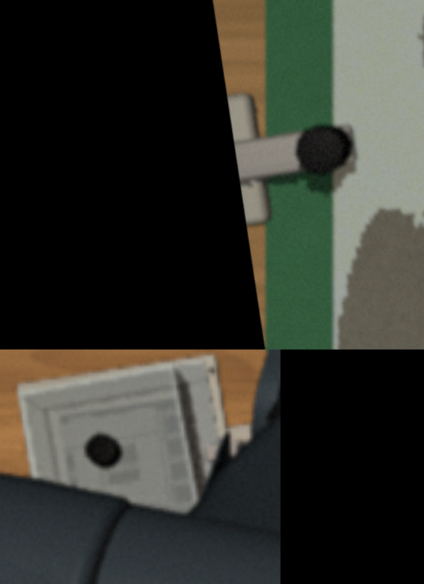

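The push stopped moving as the force rose to 7 N, so the catch is against its stop. The bar lies at about the tray's angle, and the cover knob is still over the deck centre. Hand in.

```bash
python3 -c "
from rig import ticket
print(ticket.hand_in())"
```

```text
the job is handed in; nothing more can be done
None
```

The job is handed in: all seven stones are in the crosswise tower on the deck, the cover sits flat over it, and the catch is pushed to its stop. The fingers slipped off the catch knob on the first try (about 39 N on the wrist), and I viewed 17 pictures instead of the 14 allowed.

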